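# Pack a fuel-cell stack snugly into its compression jig

## Robot

A 6-joint arm with a two-finger parallel gripper is mounted at the origin on the work surface. World frame = base frame: x ahead of the robot, y to its left, z up, the work surface at z = 0. Lengths are in mm, angles in rad, forces in N, time in s.
With the tool pointing down it reaches from about 275 to 1000 mm from the base axis. Payload 8.4 kg.
Tool frame: the origin (TCP) lies on the mounting face of the last link; the fingertips stand 173 mm ahead of it and the grasp point (between the pads) lies 155 mm ahead of it; z points along the fingers, y is the direction in which the jaws open and shut (so a half turn about z gives the same grasp; the last joint's range is limited). The gripper opens to 85 mm and grips with 20 to 120 N. Pads are 22 mm wide; open, the fingers measure 114 mm over their backs; the gripper's body (76 mm by 85 mm) begins 54 mm behind the grasp point. The pads swing forward as they close: fully open they stand 13 mm farther back than shut.
Start: joints at [-1.193, 0.353, 1.633, -0, 1.155, -0.002], TCP at [231.708, -580.466, 404.681] pointing down, gripper open.
Joint ranges: [-2.63, 2.63], [-0.92, 2.1], [0.06, 2.66], [-1.3, 4.44], [0, 2.69], [-3.02, 3.02]. Speed limits (rad/s): [2.22, 2.22, 2.79, 3.14, 3.14, 3.14].

## Interface

Orientations are given as [roll, pitch, yaw] about the fixed x, y, z axes, in that order (R = Rz(yaw) Ry(pitch) Rx(roll)).
In Python, from rig import readout, imaging, ticket gives the robot as it stands.
- The arm moves only by the tool step_arm, never from a script. Its argument "deltas" is a list of rows, each an object with "translation": the shift along the tool's x, y, z in cm, a list of three; "rot": the turn, a rotation vector about the tool's x, y, z in rad, a list of three. In form: [{"translation": [x, y, z], "rot": [rx, ry, rz]}, ...]. A call has 1 to 8 rows; each row is the pose to reach, as a shift and turn from the pose commanded when the call began, along the tool's axes at that moment; what a row does not reach only later rows make up. A row lasts 1/8 s, in which the tool goes at most 62.5 mm and 10.7 degrees, less where a joint would pass 70% of its speed; a pose out of reach is approached as far as the arm can. A call with a gripper value outside its range is refused whole. "grip" is the closure in counts, from 0 (fully open) to 255 (shut), set as the call begins (left out, the last holds). The fingers move at their own pace and stop on an object; "squeeze" is the grip in N (left out, the last holds). Time passes only in rows, so rows that repeat a pose let the fingers close. It gives the time, the measured TCP pose, the force and the opening at its end, in the units of the state.
- readout.sense(): the state, without advancing time (a new reading comes with each control period).
- imaging.grab_frame(name): name is "side" or "top" or "wrist"; returns a dict with "image" (480x640x3 uint8, red, green, blue), "camera_matrix" (3x3 intrinsics, pixels), "k1" (the pictures are not rectified: a ray, as slopes to the right and down, at radius r is drawn at 1 + k1 r^2 times it, then the intrinsics apply), "world_to_cam" (4x4, takes a point from world to camera coordinates). Camera axes: x right, y up, looking along -z (the intrinsics and any distortion apply to the point x, -y, -z); pixel columns grow to the right and rows downward; lengths in mm; the calibration is good to about 2 mm. A picture is of the moment at which its call begins. There is no depth.
- ticket.sign_off(): hands the job in, once; it reports no verdict.
The state is a dict: "clock": time; "qpos": joint angles; "qvel": joint speeds; "joint_efforts": joint torques, N m; "eef_pos": TCP position; "tcp_rot": TCP orientation; "contact_force": force on the tool from outside, world axes, zero at the start; "wrist_torque": the same for the moment, N m; "opening": opening from 0.0 (shut) to 1.0 (fully open).
Only numpy, scipy, OpenCV 4.12 (cv2) and the standard library are available. Lean on these libraries where they do the work, as an engineer would, in place of code of your own. Each camera call takes 0.05 s, during which the arm holds its last target.

## Task

Pack the cell plates into the compression jig on the lab bench: if a spacer from the last job is still in the jig, take it out and lay it on the bench first, then slide every dark grey cell plate fully home under the jig's sprung shoe, one on another. Add aluminium spacer plates on top, one at a time, until the stack is snug, that is until the spacer just added has lifted the shoe a couple of millimetres or more off its rest, and then swing the lock lever fully over, away from the robot. Leave the spacers you did not need lying flat on the bench clear of the jig, and do not disturb the bottle, the beaker or the green carton.

Things in the scene. Friction and masses are not known exactly. Their poses are not given: they have to be found in the camera images.
- bed (a point): Point on top of the fixed jig's bed, 15 mm above the bench, under the centre of a plate that is fully home. x = the way plates slide in (away from the robot, within 0.2 rad of world x), z up. Plates lie along x on a tongue 30 mm wide (x -40 to +5 mm), then a base 140 mm wide up to x +90. Keep plates within 8 mm of the middle line, and square to it.
- jig: The jig's aluminium base, origin 15 mm below bed, same axes. A back stop 40 mm wide stands at x +55 mm; a plate touching it is fully home, with 65 mm of it standing out of the shoe towards the robot, free on both sides, to be held by. Two side cheeks, 54 mm apart inside, 66 outside, run from x +5 to +55 mm, 58 mm high above the bed.
- head: The jig's fixed portal, same axes as bed and straight below it. Relative to bed: two columns at x +39 to +61 mm, y +-45 to +-59 mm; cross-beam x +35 to +65 mm, its top 107 to 113 mm above the bed, with the shoe's stem rising out of its top as the shoe lifts, by up to 14 mm.
- shoe_face (a point): Centre of the flat underside of the sprung steel shoe, 52 mm wide, over x +10 to +53 mm of bed. At rest 47 to 53 mm above the bed (differs from start to start: the gap to fill). Its front has a sloping lead-in rising towards the robot to x -16 mm, 12 mm above the face. It gives way upward only.
- shoe (a joint): How far the shoe is lifted off its rest, in m: 0 = hanging at rest with a gap below it, at most 0.0125. A spring and its weight press it down with about 2 N at rest and 5 N at full lift. A plate too high for the gap rides up the lead-in and lifts it. Snug is a lift of about 0.0015 to 0.011; below that the stack is still loose and takes one more spacer.
- lock (a joint): Lock lever beside the jig, to the robot's right of it, angle in rad: near 0 = leaning towards the robot (open), 1.0 = leaning away (locked). Thrown over means 0.8 or more. It stays where it is left; a light push on its tip (about 2 N) along the jig's x axis moves it.
- lock_tip (a point): Centre of the 26 mm ball on the tip of the lock lever, 70 mm from its pivot; about 83 mm above the bench at 0 and 1.0. From 0 to 1.0 rad the tip moves about 67 mm along the jig's x axis, on an arc that is highest half-way (9 mm higher).
- cell1_c (a point): Centre of a loose dark grey cell plate, 110 mm long (its x), 44 mm wide (y), 12 mm thick (z), 0.1 to 0.2 kg, with grooves on top, the same either way round; lies flat on the bench at the start. Two or three of the three are present; all present ones go into the jig.
- cell2_c (a point): Centre of a loose dark grey cell plate, 110 mm long (its x), 44 mm wide (y), 12 mm thick (z), 0.1 to 0.2 kg, with grooves on top, the same either way round; lies flat on the bench at the start. Two or three of the three are present; all present ones go into the jig.
- cell3_c (a point): Centre of a loose dark grey cell plate, 110 mm long (its x), 44 mm wide (y), 12 mm thick (z), 0.1 to 0.2 kg, with grooves on top, the same either way round; lies flat on the bench at the start. Two or three of the three are present; all present ones go into the jig.
- spacer1_c (a point): Centre of a loose bare aluminium spacer plate, 110 mm long (its x), 34 mm wide (y), 8 mm thick (z), about 0.08 kg, the same either way round; lies flat on the bench at the start. Interchangeable with the other spacers.
- spacer2_c (a point): Centre of a loose bare aluminium spacer plate, 110 mm long (its x), 34 mm wide (y), 8 mm thick (z), about 0.08 kg, the same either way round; lies flat on the bench at the start. Interchangeable with the other spacers.
- spacer3_c (a point): Centre of a loose bare aluminium spacer plate, 110 mm long (its x), 34 mm wide (y), 8 mm thick (z), about 0.08 kg, the same either way round; lies flat on the bench at the start. Interchangeable with the other spacers.
- spacer4_c (a point): Centre of a loose bare aluminium spacer plate, 110 mm long (its x), 34 mm wide (y), 8 mm thick (z), about 0.08 kg, the same either way round; lies flat on the bench at the start. Interchangeable with the other spacers.
- spacer5_c (a point): Centre of a loose bare aluminium spacer plate, 110 mm long (its x), 34 mm wide (y), 8 mm thick (z), about 0.08 kg, the same either way round; the one left from the last job: if present, it lies home on the jig's bed at the start. It may be used again as a spacer after the cells are in.
- spacer6_c (a point): Centre of a loose bare aluminium spacer plate, 110 mm long (its x), 34 mm wide (y), 8 mm thick (z), about 0.08 kg, the same either way round; lies flat on the bench at the start. Interchangeable with the other spacers. Present in some starts only.
- reagent: Bystander: glass bottle with a blue cap, 70 mm across, 140 mm tall; origin under its middle.
- beaker: Bystander: glass beaker, 68 mm across, 80 mm tall; origin under its middle.
- tipbox: Bystander: green carton of pipette tips, 80 x 120 x 60 mm; origin under its middle.
There are look-alikes about, which are no part of the job. Leave any blue or purple look-alike of the part that bears spacer3_c alone.

How it is judged (in metres and radians):
On the way, in this order (a step that is already met when the one before it is completed fails the run):
1. a spacer left in the jig is laid flat on the bench, clear of the jig (horizontal distance between spacer5_c and bed above 0.1 m and height (world z) of spacer5_c below 0.01 m and angle between spacer5_c's own z axis and vertical below 0.1 rad), for 0.2 s.
2. every cell plate present is home in the jig with no spacer in it yet (x of cell1_c in the frame of bed between -0.012 and 0.012 m and y of cell1_c in the frame of bed between -0.01 and 0.01 m and angle between the x axis of each of cell1_c, cell2_c, cell3_c and the x axis of bed, either way round below 0.2 rad and angle between each of cell1_c, cell2_c, cell3_c's own z axis and vertical below 0.12 rad and z of each of cell1_c, cell2_c, cell3_c in the frame of bed above 0 m and x of cell2_c in the frame of bed between -0.012 and 0.012 m and y of cell2_c in the frame of bed between -0.01 and 0.01 m and x of cell3_c in the frame of bed between -0.012 and 0.012 m and y of cell3_c in the frame of bed between -0.01 and 0.01 m and horizontal distance between each of spacer1_c, spacer2_c, spacer3_c, spacer4_c, spacer5_c, spacer6_c and bed above 0.1 m), for 0.2 s.
3. spacers on top of the cells have made the stack snug (x of cell1_c in the frame of bed between -0.012 and 0.012 m and y of cell1_c in the frame of bed between -0.01 and 0.01 m and angle between the x axis of each of cell1_c, cell2_c, cell3_c and the x axis of bed, either way round below 0.2 rad and angle between each of cell1_c, cell2_c, cell3_c's own z axis and vertical below 0.12 rad and z of cell1_c in the frame of bed between 0 and 0.033 m and x of cell2_c in the frame of bed between -0.012 and 0.012 m and y of cell2_c in the frame of bed between -0.01 and 0.01 m and z of cell2_c in the frame of bed between 0 and 0.033 m and x of cell3_c in the frame of bed between -0.012 and 0.012 m and y of cell3_c in the frame of bed between -0.01 and 0.01 m and z of cell3_c in the frame of bed between 0 and 0.033 m and value of joint shoe between 0.001 and 0.0115 m and ((x of spacer1_c in the frame of bed between -0.012 and 0.012 m and y of spacer1_c in the frame of bed between -0.01 and 0.01 m and angle between the x axis of spacer1_c and the x axis of bed, either way round below 0.2 rad and angle between spacer1_c's own z axis and vertical below 0.12 rad and z of spacer1_c in the frame of bed above 0 m) or (horizontal distance between spacer1_c and bed above 0.1 m and height (world z) of spacer1_c below 0.01 m and angle between spacer1_c's own z axis and vertical below 0.1 rad)) and ((x of spacer2_c in the frame of bed between -0.012 and 0.012 m and y of spacer2_c in the frame of bed between -0.01 and 0.01 m and angle between the x axis of spacer2_c and the x axis of bed, either way round below 0.2 rad and angle between spacer2_c's own z axis and vertical below 0.12 rad and z of spacer2_c in the frame of bed above 0 m) or (horizontal distance between spacer2_c and bed above 0.1 m and height (world z) of spacer2_c below 0.01 m and angle between spacer2_c's own z axis and vertical below 0.1 rad)) and ((x of spacer3_c in the frame of bed between -0.012 and 0.012 m and y of spacer3_c in the frame of bed between -0.01 and 0.01 m and angle between the x axis of spacer3_c and the x axis of bed, either way round below 0.2 rad and angle between spacer3_c's own z axis and vertical below 0.12 rad and z of spacer3_c in the frame of bed above 0 m) or (horizontal distance between spacer3_c and bed above 0.1 m and height (world z) of spacer3_c below 0.01 m and angle between spacer3_c's own z axis and vertical below 0.1 rad)) and ((x of spacer4_c in the frame of bed between -0.012 and 0.012 m and y of spacer4_c in the frame of bed between -0.01 and 0.01 m and angle between the x axis of spacer4_c and the x axis of bed, either way round below 0.2 rad and angle between spacer4_c's own z axis and vertical below 0.12 rad and z of spacer4_c in the frame of bed above 0 m) or (horizontal distance between spacer4_c and bed above 0.1 m and height (world z) of spacer4_c below 0.01 m and angle between spacer4_c's own z axis and vertical below 0.1 rad)) and ((x of spacer5_c in the frame of bed between -0.012 and 0.012 m and y of spacer5_c in the frame of bed between -0.01 and 0.01 m and angle between the x axis of spacer5_c and the x axis of bed, either way round below 0.2 rad and angle between spacer5_c's own z axis and vertical below 0.12 rad and z of spacer5_c in the frame of bed above 0 m) or (horizontal distance between spacer5_c and bed above 0.1 m and height (world z) of spacer5_c below 0.01 m and angle between spacer5_c's own z axis and vertical below 0.1 rad)) and ((x of spacer6_c in the frame of bed between -0.012 and 0.012 m and y of spacer6_c in the frame of bed between -0.01 and 0.01 m and angle between the x axis of spacer6_c and the x axis of bed, either way round below 0.2 rad and angle between spacer6_c's own z axis and vertical below 0.12 rad and z of spacer6_c in the frame of bed above 0 m) or (horizontal distance between spacer6_c and bed above 0.1 m and height (world z) of spacer6_c below 0.01 m and angle between spacer6_c's own z axis and vertical below 0.1 rad))), for 0.2 s.
4. the lock lever is thrown over (value of joint lock above 0.8 rad), for 0.2 s.
At the end, for the whole second after the job is handed in: Present cells home (12 mm along, 10 mm across, 0.2 rad, flat) at the bottom of the stack; shoe lifted 1 to 11.5 mm; lever past 0.8 rad; each spacer home in the stack or flat on the bench over 100 mm from the bed point; all at rest (all of step 3 and value of joint lock above 0.8 rad and velocity of joint shoe below 0.01 m/s); the robot touches nothing.
It fails at once if the reagent bottle is pushed over 30 mm aside (distance of reagent from where it was at the start of the episode above 0.03 m).
It fails at once if the beaker is pushed over 30 mm aside (distance of beaker from where it was at the start of the episode above 0.03 m).
It fails at once if the pipette-tip carton is pushed over 30 mm aside (distance of tipbox from where it was at the start of the episode above 0.03 m).
Of cell1, cell2, cell3 only 2 to 3 are there at a start; the rules pass over those that are not, and their reading is None.
Of spacer5, spacer6 only 1 to 1 are there at a start; the rules pass over those that are not, and their reading is None.
At some moment in a run one of cell1, cell2, cell3, spacer1, spacer2, spacer3, spacer4, spacer6 may be knocked a few centimetres aside while the robot is not near it.
Once in a run the grip may slacken for a moment while it holds something.
It also fails if it takes over 210 s, if anything falls off the work surface, if the arm or the gripper's body presses on something with over 40 N, if the wrist force passes 120 N, or if a joint passes its speed limit or range.

## Working session

There is one attempt and no reset: what is moved stays moved. The work goes in short steps, Python scripts to look and compute and a tool call to move; the robot and the scene stay as the last step left them, time stands still between calls to the robot, and variables do not carry over. Pictures are saved under pics/ and viewed, and the job is handed in when it is done.

Besides the shell and the picture viewer there is one more tool, called by a JSON object that holds its "fn" and its "kwargs", one argument or row to a line. step_arm: Moves the arm, as the interface text tells. Its arguments: {"type":"object","properties":{"deltas":{"type":"array","items":{"type":"object","properties":{"translation":{"type":"array","items":{"type":"number"}},"rot":{"type":"array","items":{"type":"number"}}}}},"grip":{"type":"number"},"squeeze":{"type":"number"}},"required":["deltas"]}

```bash
ls; mkdir -p pics
python3 - <<'E'
from rig import readout, imaging, ticket
import cv2
print(readout.sense())
for n in ["side","top","wrist"]:
    f=imaging.grab_frame(n)
    cv2.imwrite(f"pics/{n}0.png",f["image"][:,:,::-1])
    print(n,f["camera_matrix"],f["k1"],f["world_to_cam"])
E
```

```text
pics
{'clock': 0.0, 'qpos': array([-1.19337637e+00,  3.53597099e-01,  1.63415027e+00, -9.18789164e-06,
        1.15519221e+00, -2.40400882e-03]), 'qvel': array([-0.00204167, -0.00048197, -0.00193301,  0.00147862,  0.00083684,
       -0.00109432]), 'joint_efforts': array([ 4.27058894e-04, -6.05247688e+01, -3.42073238e+01,  1.33699050e-04,
        9.36909928e-03,  7.74082878e-06]), 'eef_pos': array([ 231.62868237, -580.22864121,  403.9865009 ]), 'tcp_rot': array([-3.14024571e+00,  5.16270770e-06,  3.79827683e-01]), 'contact_force': array([ 0.39440741, -0.01505088, -0.02217704]), 'wrist_torque': array([-0.02811146,  0.0030326 ,  0.01382168]), 'opening': 1.0012540128921767}
side [[575.50824819   0.         330.19634677]
 [  0.         575.50824819 254.50160916]
 [  0.           0.           1.        ]] -0.008828131186031509 [[-8.28004426e-01 -5.60721463e-01  3.33009616e-04  3.81560715e+02]
 [ 3.58000354e-01 -5.28193571e-01  7.69965777e-01 -2.97313310e+02]
 [-4.31560443e-01  6.37654289e-01  6.38085097e-01 -1.30884687e+03]
 [ 0.00000000e+00  0.00000000e+00  0.00000000e+00  1.00000000e+00]]
top [[516.64949249   0.         325.95836608]
 [  0.         516.64949249 240.1331117 ]
 [  0.           0.           1.        ]] -0.019720171463423593 [[ 2.31938371e-02 -9.99706804e-01 -6.95350324e-03 -1.23256838e+02]
 [ 9.95022929e-01  2.24098295e-02  9.70936143e-02 -5.24851424e+02]
 [-9.69093201e-02 -9.17086864e-03  9.95250963e-01 -1.11822795e+03]
 [ 0.00000000e+00  0.00000000e+00  0.00000000e+00  1.00000000e+00]]
wrist [[357.6962959    0.         321.4211358 ]
 [  0.         357.6962959  238.59081905]
 [  0.           0.           1.        ]] -0.0204182916751769 [[ 3.71080706e-01 -9.28600604e-01 -1.69899852e-04 -6.24313401e+02]
 [ 8.92999797e-01  3.56904331e-01 -2.74172684e-01  3.50059255e+01]
 [ 2.54657558e-01  1.01588473e-01  9.61680462e-01 -3.78475775e+02]
 [ 0.00000000e+00  0.00000000e+00  0.00000000e+00  1.00000000e+00]]
```

View pics/top0.png

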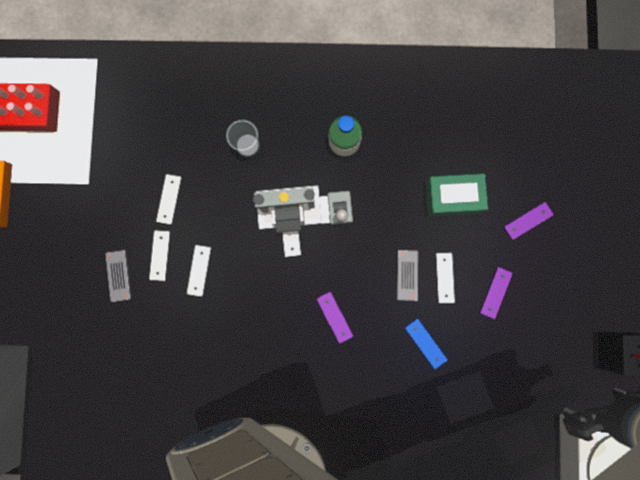

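View pics/side0.png

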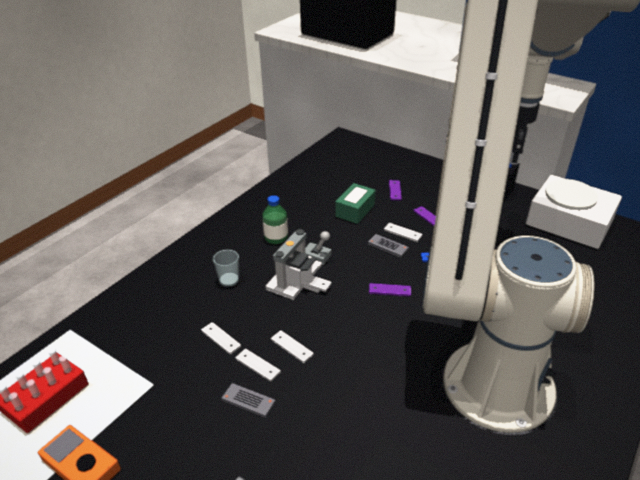

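View pics/wrist0.png

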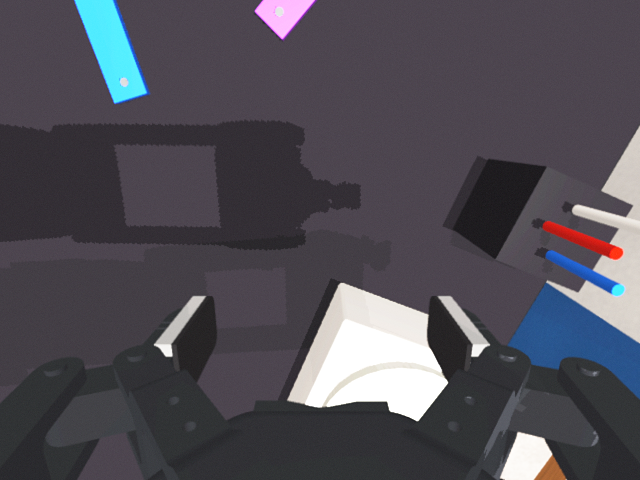

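```bash
cat > h.py <<'E'
import numpy as np, cv2
from rig import readout, imaging, ticket
from scipy.spatial.transform import Rotation as Rn
def grab(n,save=None):
    f=imaging.grab_frame(n)
    if save: cv2.imwrite(f"pics/{save}.png",f["image"][:,:,::-1])
    return f
def ray(f,uv):
    K=f["camera_matrix"];k1=f["k1"];W=f["world_to_cam"]
    u,v=uv; xd=(u-K[0,2])/K[0,0]; yd=(v-K[1,2])/K[1,1]
    x,y=xd,yd
    for _ in range(20):
        s=1+k1*(x*x+y*y); x,y=xd/s,yd/s
    R=W[:3,:3];t=W[:3,3]; c=-R.T@t
    d=R.T@np.array([x,-y,-1.]); return c,d
def onz(f,uv,z):
    c,d=ray(f,uv); return c+d*(z-c[2])/d[2]
def proj(f,p):
    K=f["camera_matrix"];k1=f["k1"];W=f["world_to_cam"]
    q=W[:3,:3]@np.array(p,float)+W[:3,3]; x=q[0]/-q[2]; y=-q[1]/-q[2]
    s=1+k1*(x*x+y*y); return np.array([K[0,0]*x*s+K[0,2],K[1,1]*y*s+K[1,2]])
def two(f1,a,f2,b):
    c1,d1=ray(f1,a);c2,d2=ray(f2,b)
    A=np.stack([d1,-d2],1); s=np.linalg.lstsq(A,c2-c1,rcond=None)[0]
    p1=c1+d1*s[0];p2=c2+d2*s[1]; return (p1+p2)/2,np.linalg.norm(p1-p2)
def rect(f,mask,z,amin=150):
    out=[]
    cs,_=cv2.findContours(mask.astype(np.uint8),cv2.RETR_EXTERNAL,cv2.CHAIN_APPROX_NONE)
    for c in cs:
        if cv2.contourArea(c)<amin: continue
        P=np.array([onz(f,p[0],z)[:2] for p in c],np.float32)
        (cx,cy),(w,h),a=cv2.minAreaRect(P)
        if w<h: w,h,a=h,w,a+90
        a=(a+90)%180-90
        out.append((cx,cy,w,h,np.deg2rad(a),c.reshape(-1,2).mean(0)))
    return out
def show(f,box,scale,name,gain=1):
    x0,y0,x1,y1=box; im=f["image"][y0:y1,x0:x1,::-1]
    im=np.clip(im.astype(float)*gain,0,255).astype(np.uint8)
    cv2.imwrite(f"pics/{name}.png",cv2.resize(im,None,fx=scale,fy=scale,interpolation=cv2.INTER_CUBIC))
def plan(x,y,z,yaw,roll=np.pi):
    """row (cm, rotvec) taking the present tool pose to TCP x,y,z, tool straight down with yaw"""
    s=readout.sense(); R0=Rn.from_euler('xyz',s["tcp_rot"]); p0=s["eef_pos"]
    R1=min([Rn.from_euler('xyz',[np.pi,0,yaw+k]) for k in (0,np.pi)],key=lambda r:(R0.inv()*r).magnitude())
    t=R0.inv().apply(np.array([x,y,z])-p0)/10; r=(R0.inv()*R1).as_rotvec()
    print("cm",np.round(t,2),"rot",np.round(r,3),"rows lin %.1f ang %.1f"%(np.linalg.norm(t)/6.25,np.linalg.norm(r)/.187))
    return t,r
def stat():
    s=readout.sense(); print("t%.2f"%s["clock"],np.round(s["eef_pos"],1),np.round(s["tcp_rot"],3),"F",np.round(s["contact_force"],1),"op %.3f"%s["opening"],"q",np.round(s["qpos"],2)); return s
E
python3 - <<'E'
from h import *
s=stat()
f=grab("wrist"); W=f["world_to_cam"]; c=-W[:3,:3].T@W[:3,3]
R0=Rn.from_euler('xyz',s["tcp_rot"]); print("cam in tool",R0.inv().apply(c-s["eef_pos"]), R0.inv().apply(-W[2,:3]))
f=grab("top"); im=f["image"].astype(int); 
hsv=cv2.cvtColor(f["image"],cv2.COLOR_RGB2HSV)
m=((hsv[...,2]>170)&(hsv[...,1]<40))
for r in rect(f,m,8): print("white",np.round(r[:4],1),round(r[4],3),r[5].round())
m=((hsv[...,2]>75)&(hsv[...,1]<90)&(hsv[...,2]<190)).astype(np.uint8)
m=cv2.morphologyEx(m,cv2.MORPH_CLOSE,np.ones((5,5)))
for r in rect(f,m,12): 
    if r[2]<300:print("grey",np.round(r[:4],1),round(r[4],3),r[5].round())
show(f,(220,90,380,290),4,"jtop",1.3) if 0 else show(f,(230,170,370,270),5,"jtop",1.2)
g=grab("side"); show(g,(240,180,360,310),5 if 0 else 4,"jside",1.3)
E
```

```text
t0.15 [ 231.6 -580.3  404.1] [-3.141  0.     0.38 ] F [-0.4  1.2 -0.6] op 0.997 q [-1.19  0.35  1.63 -0.    1.16 -0.  ]
cam in tool [70.32860909 -0.38640941 30.58798267] [-0.27417231  0.00113287  0.96167992]
white [  73.8 -724.8  108.    48.1] -0.918 [606. 457.]
white [  79.5 -686.3  115.9   51.8] -0.462 [588. 453.]
white [ 451.7 -378.4  110.    35. ] 0.053 [445. 278.]
white [455.2 173.2 110.6  34.8] -0.128 [198. 270.]
white [518.1 -33.5  49.9  35. ] 0.138 [291. 245.]
white [487.2 263.3 110.5  33.8] -0.045 [159. 256.]
white [574.   24.7  38.6  38. ] 0.123 [267. 219.]
white [607.3 -58.  209.2  86.2] -1.457 [310. 202.]
white [ 644.4 -409.9   85.1   43.9] -1.488 [459. 193.]
white [615.6 249.4 110.   34.1] -0.15 [168. 199.]
white [796.1 552.2 298.6 231.9] 0.005 [ 48. 116.]
white [1019.6  236.3   60.6   41.1] 1.112 [183.  30.]
white [1022.8    4.5  103.3   52.9] 1.539 [279.  33.]
white [1036.4  332.6  148.7   82.4] -1.557 [140.  27.]
white [1029.2 -454.2  225.6   75.6] 1.162 [473.  29.]
white [1047.  -146.7  363.9  106.9] -1.551 [350.  18.]
white [1061.5  437.4   67.1   51.7] 0.246 [99. 14.]
white [1042.4  591.7  181.3   95.7] -1.561 [40. 18.]
grey [  96.9 -714.8  176.8  143.6] -1.555 [597. 449.]
grey [ 451.6 -377.5  114.    39.6] 0.053 [445. 278.]
grey [ 454.4 -294.2  113.3   46.9] 0.01 [407. 275.]
grey [438.9 353.5 112.2  47.3] 0.175 [118. 276.]
grey [455.1 172.4 115.3  39.6] -0.128 [198. 270.]
grey [486.9 261.9 115.1  38.7] -0.044 [159. 255.]
grey [572.9 -59.8 219.8 158.5] -1.453 [301. 214.]
grey [615.  248.3 114.8  39.2] -0.151 [168. 199.]
grey [ 750.9 -145.1   76.2   55. ] 1.402 [343. 144.]
grey [760.5  86.5  82.8  73.5] 0.037 [243. 137.]
grey [1054.6 -786.8  122.8  100.4] -0.009 [619.  24.]
```

View pics/jtop.png

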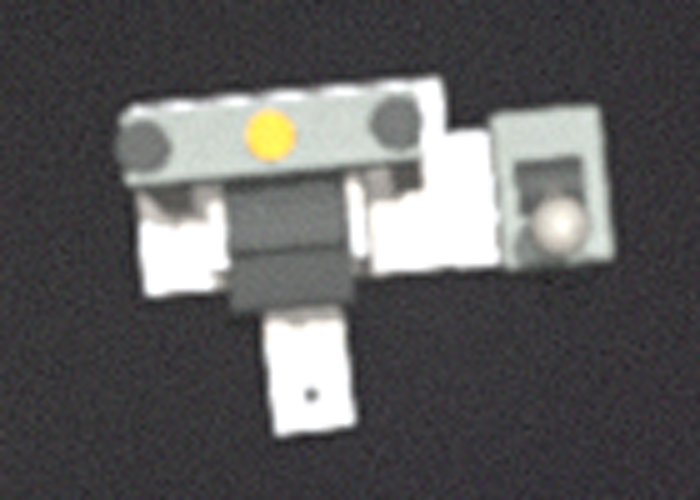

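View pics/jside.png

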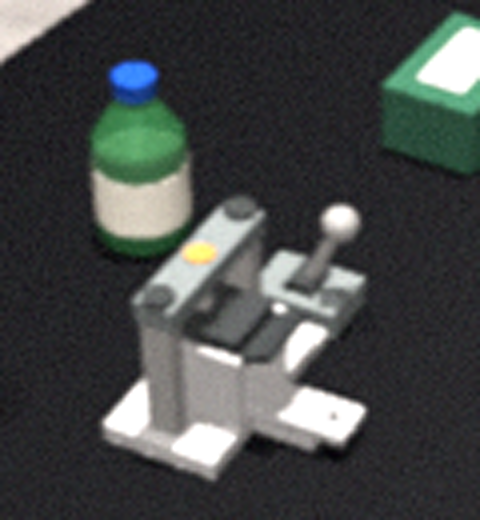

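Run:
```python
from h import *
f=grab("top")
P=[onz(f,p,23)[:2] for p in [(285,257.2),(301.4,255)]]; print("near edge",P,(P[0]+P[1])/2)
B=[onz(f,p,125)[:2] for p in [(258.6,199.4),(309,194.6)]]; print("bolts",B,np.linalg.norm(B[0]-B[1])); d=B[0]-B[1]; a=np.arctan2(-d[0],d[1]); print("ang",a)
m=(B[0]+B[1])/2; u=np.array([np.cos(a),np.sin(a)]); print("bed from beam",m-50*u, "bed from edge",(P[0]+P[1])/2+55*u)
print("stem",onz(f,(284,196.8),126))
g=grab("side"); 
# bolts in side
B2=[(240+p[0]/4,180+p[1]/4) for p in [(158,296),(240,208),(200,252)]]
B1=[(258.6,199.4),(309,194.6),(284,196.8)]
for a_,b_ in zip(B1,B2): print(two(f,a_,g,b_))
print("lock", two(f,(230+558/5,170+222/5),g,(240+341/4,180+222/4)))
```

```text
near edge [array([487.7848448 , -21.52953511]), array([493.48488603, -57.67082535])] [490.63486541 -39.60018023]
bolts [array([598.06765061,  26.97468269]), array([610.19630157, -75.45011338])] 103.1404044215291
ang 0.11786631456038706
bed from beam [554.47888589 -30.1173951 ] bed from edge [545.25326463 -33.1325325 ]
stem [604.36855957 -24.73168408 126.        ]
(array([598.11436382,  26.88241823, 127.9684703 ]), np.float64(1.2806248584437905))
(array([609.48600895, -75.610502  , 128.96928169]), np.float64(0.0664988035222129))
(array([604.3147226 , -24.75056938, 127.17927736]), np.float64(0.36035029805860325))
lock (array([ 575.70210903, -143.77722832,   88.27558766]), np.float64(1.5889139323843429))
```

```bash
python3 - <<'E'
s=open('h.py').read()
a=s.index("    R1=min"); b=s.index("    t=R0.inv()")
s=s[:a]+"    R1=Rn.from_euler('xyz',[np.pi,0,yaw])\n"+s[b:]
open('h.py','w').write(s)
E
python3 - <<'E'
from h import *
plan(450,-42,380,0.12+np.pi)
E
```

```text
cm [ 40.24 -41.91   2.47] rot [-0.    -0.    -2.882] rows lin 9.3 ang 15.4
```

{"fn": "step_arm", "kwargs": {
  "deltas": [
    {"translation":[40.2,-41.9,2.5],"rot":[0,0,-2.88]},
    {"translation":[40.2,-41.9,2.5],"rot":[0,0,-2.88]},
    {"translation":[40.2,-41.9,2.5],"rot":[0,0,-2.88]},
    {"translation":[40.2,-41.9,2.5],"rot":[0,0,-2.88]},
    {"translation":[40.2,-41.9,2.5],"rot":[0,0,-2.88]},
    {"translation":[40.2,-41.9,2.5],"rot":[0,0,-2.88]},
    {"translation":[40.2,-41.9,2.5],"rot":[0,0,-2.88]},
    {"translation":[40.2,-41.9,2.5],"rot":[0,0,-2.88]}
  ]
}}

```text
clock: 1.4
eef_pos: [419.7, -115.6, 383.5]
tcp_rot: [3.141, 0.001, 1.886]
contact_force: [1.0, -0.9, 0.4]
opening: 0.998
```

Run:
```python
from h import *
stat();plan(450,-42,380,0.12+np.pi)
```

```text
t1.40 [ 419.7 -115.6  383.5] [3.141e+00 1.000e-03 1.886e+00] F [ 1.  -0.9  0.4] op 0.998 q [-0.27  0.08  2.04 -0.    1.02 -0.59]
cm [6.06 5.16 0.35] rot [ 0.000e+00  1.000e-03 -1.376e+00] rows lin 1.3 ang 7.4
```

{"fn": "step_arm", "kwargs": {
  "deltas": [
    {"translation":[6.1,5.2,0.3],"rot":[0,0,-1.376]},
    {"translation":[6.1,5.2,0.3],"rot":[0,0,-1.376]},
    {"translation":[6.1,5.2,0.3],"rot":[0,0,-1.376]},
    {"translation":[6.1,5.2,0.3],"rot":[0,0,-1.376]},
    {"translation":[6.1,5.2,0.3],"rot":[0,0,-1.376]},
    {"translation":[6.1,5.2,0.3],"rot":[0,0,-1.376]},
    {"translation":[6.1,5.2,0.3],"rot":[0,0,-1.376]},
    {"translation":[6.1,5.2,0.3],"rot":[0,0,-1.376]}
  ]
}}

```text
clock: 2.4
eef_pos: [450.3, -43.6, 380.3]
tcp_rot: [-3.142, 0.0, -3.024]
contact_force: [-0.2, -0.9, 0.4]
opening: 1.0
```

Run:
```python
from h import *
stat();grab("wrist","w1"); grab("top","t1")
```

```text
t2.40 [450.3 -43.6 380.3] [-3.142  0.    -3.024] F [-0.2 -0.9  0.4] op 1.000 q [-0.1   0.11  2.01  0.    1.02 -1.79]
```

View pics/w1.png

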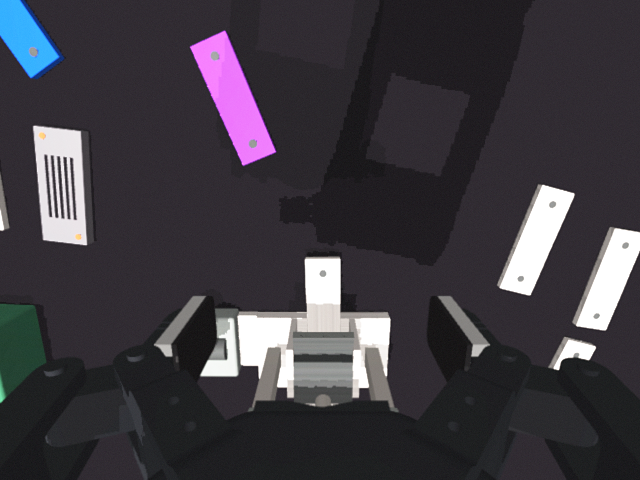

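View pics/t1.png

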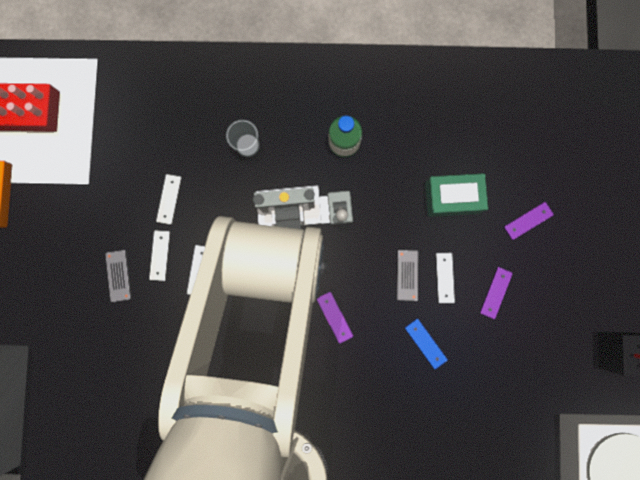

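Run:
```python
from h import *
f=grab("wrist"); show(f,(220,240,410,410),4,"w1c")
P=lambda u,v,z:onz(f,(u,v),z)[:2].round(1)
print(P(305,258,23),P(340,257,23),"base",P(239,313,15),P(390,313,15))
```

```text
[495.5 -54. ] [490.6 -20.6] base [ 566.1 -115.9] [548.   39.5]
```

View pics/w1c.png

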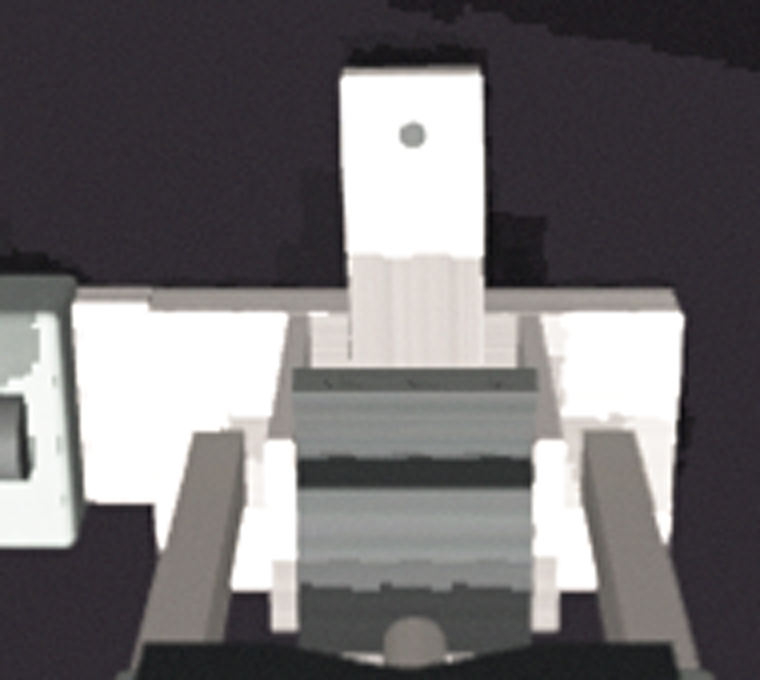

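Run:
```python
from h import *
f=grab("wrist")
P=lambda u,v,z:onz(f,(u,v),z)[:2]
a=P(390.5,318,15);b=P(362,318,15); c=P(258,317.5,15)
print(a,b,c); d=a-c; print(np.arctan2(-d[0],d[1]))
u=np.array([np.cos(.118),np.sin(.118)]);v=np.array([-u[1],u[0]])
for bed in [(554.5,-30.1),(548,-32)]:
  print([ (float((q-bed)@u),float((q-bed)@v)) for q in [a,b,c,P(305,258.2,23),P(340.5,257.5,23)]])
  # y check with cheeks, shoe
```

```text
[553.75009588  40.76024571] [557.07801583  11.29781931] [568.8398164  -96.17289355]
0.10975488439232942
[(7.597428876584309, 70.45577231302171), (7.433702741494041, 40.80644156298587), (6.461577661604068, -67.30160184521577), (-61.212844436477745, -16.87473944900432), (-61.780408357394954, 17.357398329763875)]
[(14.275908429425305, 71.57733856709888), (14.112182294335039, 41.92800781706304), (13.140057214445065, -66.18003559113859), (-54.534364883636755, -15.753173194927147), (-55.10192880455396, 18.478964583841048)]
```

Run:
```python
from h import *
f=grab("wrist")
u=np.array([np.cos(.115),np.sin(.115)]);bed=np.array([555.5,-30])
def at(uv,x):
    c,d=ray(f,uv); s=((bed+x*u-c[:2])@u)/(d[:2]@u); return (c+d*s)[2]-15
for v in (332.5,337.5,354,361): print(v,[(x,round(at((322,v),x),1)) for x in (-16,-10,0,10)])
stat(); plan(*(bed-58*u),250,.115+np.pi)
```

```text
332.5 [(-16, np.float64(66.3)), (-10, np.float64(56.2)), (0, np.float64(39.2)), (10, np.float64(22.3))]
337.5 [(-16, np.float64(74.2)), (-10, np.float64(64.3)), (0, np.float64(47.9)), (10, np.float64(31.5))]
354 [(-16, np.float64(97.5)), (-10, np.float64(88.5)), (0, np.float64(73.6)), (10, np.float64(58.6))]
361 [(-16, np.float64(106.4)), (-10, np.float64(97.7)), (0, np.float64(83.3)), (10, np.float64(68.9))]
t2.65 [450.2 -43.6 380.2] [-3.142  0.    -3.029] F [-0.  -0.6  0. ] op 1.002 q [-0.1   0.11  2.01  0.    1.02 -1.78]
cm [-4.81  0.15 13.03] rot [-0.     0.    -0.002] rows lin 2.2 ang 0.0
```

Run:
```python
from h import *
u=np.array([np.cos(.115),np.sin(.115)]);bed=np.array([555.5,-30])
print(bed-58*u); plan(*(bed-58*u),230,.115+np.pi);plan(*(bed-58*u),186,.115+np.pi)
```

```text
[497.88310251 -36.65530793]
cm [-4.81  0.15 15.03] rot [-0.     0.    -0.002] rows lin 2.5 ang 0.0
cm [-4.81  0.15 19.43] rot [-0.     0.    -0.002] rows lin 3.2 ang 0.0
```

{"fn": "step_arm", "kwargs": {
  "deltas": [
    {"translation":[-4.6,0.15,13],"rot":[0,0,0]},
    {"translation":[-4.6,0.15,13],"rot":[0,0,0]},
    {"translation":[-4.6,0.15,13],"rot":[0,0,0]},
    {"translation":[-4.6,0.15,17],"rot":[0,0,0]},
    {"translation":[-4.6,0.15,19.4],"rot":[0,0,0]},
    {"translation":[-4.6,0.15,19.4],"rot":[0,0,0]}
  ],
  "grip": 0
}}

```text
clock: 3.4
eef_pos: [495.4, -36.9, 186.3]
tcp_rot: [3.141, -0.002, -3.028]
contact_force: [0.6, -1.4, 0.5]
opening: 0.999
```

{"fn": "step_arm", "kwargs": {
  "deltas": [
    {"translation":[0,0,0],"rot":[0,0,0]},
    {"translation":[0,0,0],"rot":[0,0,0]},
    {"translation":[0,0,0],"rot":[0,0,0]},
    {"translation":[0,0,0],"rot":[0,0,0]},
    {"translation":[0,0,0],"rot":[0,0,0]},
    {"translation":[0,0,0],"rot":[0,0,0]}
  ],
  "grip": 255,
  "squeeze": 80
}}

```text
clock: 4.15
eef_pos: [496.1, -36.9, 187.1]
tcp_rot: [-3.141, 0.001, -3.027]
contact_force: [-0.9, -0.1, 8.5]
opening: 0.363
```

Run:
```python
from h import *
stat(); f=grab("wrist","w2"); g=grab("side"); show(g,(240,180,360,310),4,"s2",1.3)
```

```text
t4.15 [496.1 -36.9 187.1] [-3.141e+00  1.000e-03 -3.027e+00] F [-0.9 -0.1  8.5] op 0.363 q [-0.08  0.49  2.05  0.    0.6  -1.76]
```

View pics/w2.png

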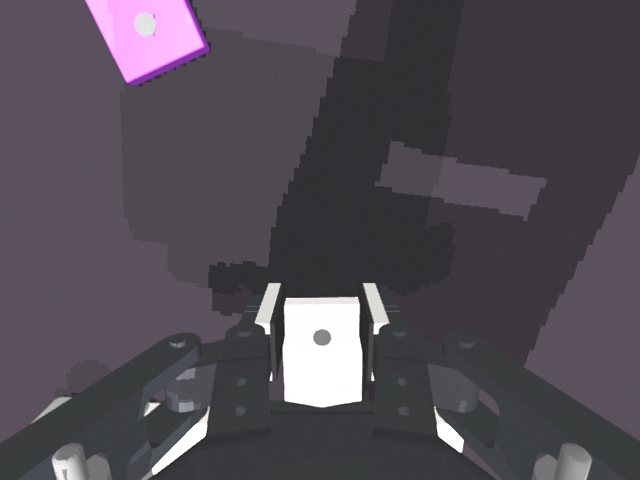

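View pics/s2.png

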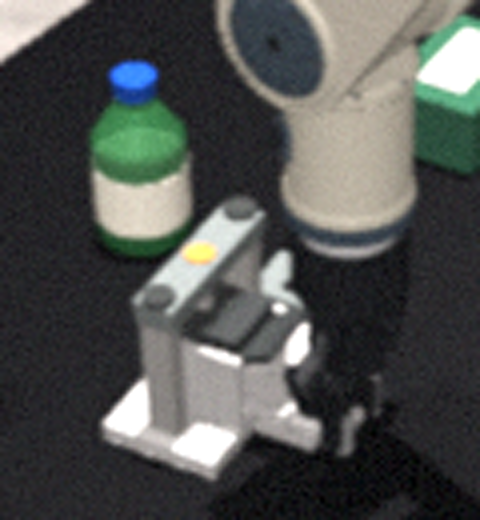

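{"fn": "step_arm", "kwargs": {
  "deltas": [
    {"translation":[0,0,-0.1],"rot":[0,0,0]},
    {"translation":[1,0,-0.1],"rot":[0,0,0]},
    {"translation":[2,0,-0.1],"rot":[0,0,0]},
    {"translation":[3,0,-0.1],"rot":[0,0,0]},
    {"translation":[3,0,-0.1],"rot":[0,0,0]}
  ]
}}

```text
clock: 4.88
eef_pos: [464.5, -40.3, 187.0]
tcp_rot: [3.141, -0.002, -3.028]
contact_force: [-1.9, 0.1, 0.8]
opening: 0.361
```

Run:
```python
from h import *
stat(); f=grab("wrist","w3"); g=grab("side"); show(g,(240,180,360,310),4,"s3",1.3)
```

```text
t4.88 [464.5 -40.3 187. ] [ 3.141e+00 -2.000e-03 -3.028e+00] F [-1.9  0.1  0.8] op 0.361 q [-0.09  0.46  2.12 -0.    0.57 -1.77]
```

View pics/w3.png

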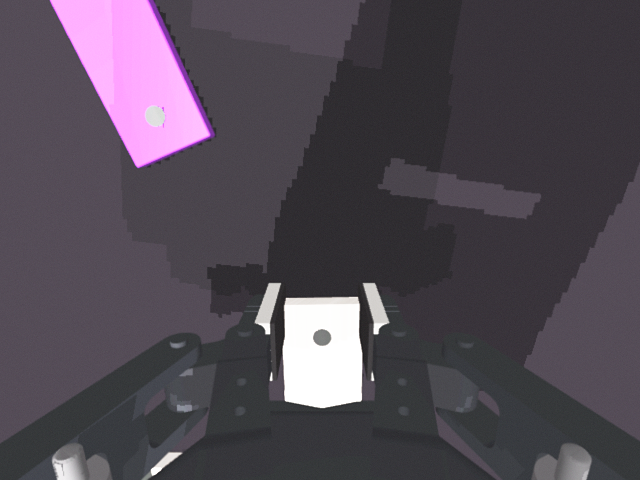

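View pics/s3.png

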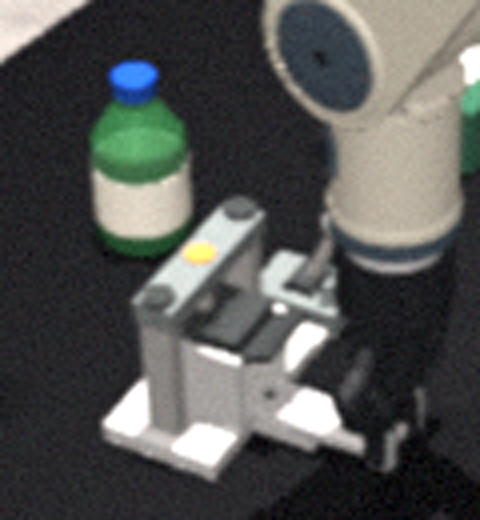

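{"fn": "step_arm", "kwargs": {
  "deltas": [
    {"translation":[3,0,-0.1],"rot":[0,0,0]},
    {"translation":[8,0,-0.1],"rot":[0,0,0]},
    {"translation":[8,0,-0.1],"rot":[0,0,0]},
    {"translation":[8,3,-2],"rot":[0,0,0]},
    {"translation":[7,9,-2.5],"rot":[0,0,0]},
    {"translation":[7,12.2,-2],"rot":[0,0,0]},
    {"translation":[7,12.2,0.5],"rot":[0,0,0]},
    {"translation":[7,12.2,1.2],"rot":[0,0,0]}
  ]
}}

```text
clock: 5.98
eef_pos: [382.8, 73.5, 174.3]
tcp_rot: [-3.142, -0.001, -3.026]
contact_force: [-0.0, 0.1, -1.2]
opening: 0.362
```

Run:
```python
from h import *
stat(); f=grab("wrist","w4"); g=grab("side"); show(g,(240,180,400,330),4,"s4",1.3)
```

```text
t5.97 [382.8  73.5 174.3] [-3.142e+00 -1.000e-03 -3.026e+00] F [-0.   0.1 -1.2] op 0.362 q [ 0.19  0.41  2.28  0.    0.45 -1.5 ]
```

View pics/s4.png

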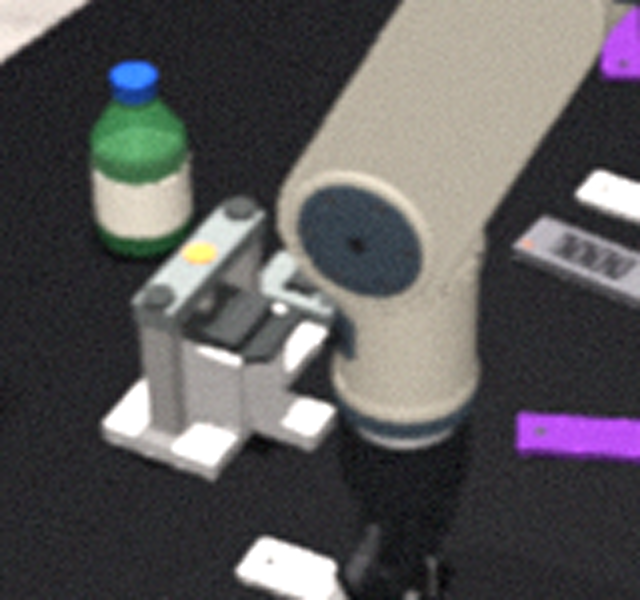

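{"fn": "step_arm", "kwargs": {
  "deltas": [
    {"translation":[0,0,0.2],"rot":[0,0,0]},
    {"translation":[0,0,0.2],"rot":[0,0,0]}
  ]
}}

```text
clock: 6.32
eef_pos: [382.9, 72.7, 173.5]
tcp_rot: [3.142, 0.001, -3.028]
contact_force: [0.7, -0.1, -0.5]
opening: 0.362
```

{"fn": "step_arm", "kwargs": {
  "deltas": [
    {"translation":[0,0,0],"rot":[0,0,0]},
    {"translation":[0,0,-0.1],"rot":[0,0,0]},
    {"translation":[0,0,-0.2],"rot":[0,0,0]},
    {"translation":[0,0,-4],"rot":[0,0,0]},
    {"translation":[0,0,-9],"rot":[0,0,0]}
  ],
  "grip": 0
}}

```text
clock: 6.95
eef_pos: [382.0, 72.9, 263.6]
tcp_rot: [-3.141, -0.003, -3.027]
contact_force: [1.2, 0.1, 0.1]
opening: 0.997
```

Run:
```python
from h import *
s=stat(); 
plan(454,-294+0,300,.01+np.pi)
```

```text
t6.95 [382.   72.9 263.6] [-3.141e+00 -3.000e-03 -3.027e+00] F [1.2 0.1 0.1] op 0.997 q [ 0.18  0.21  2.24  0.    0.7  -1.5 ]
cm [ -2.96 -37.27  -3.65] rot [-0.    -0.003  0.104] rows lin 6.0 ang 0.6
```

{"fn": "step_arm", "kwargs": {
  "deltas": [
    {"translation":[1.0,-37.3,-3.5],"rot":[0,0,0.1]},
    {"translation":[1.0,-37.3,-3.5],"rot":[0,0,0.1]},
    {"translation":[1.0,-37.3,-3.5],"rot":[0,0,0.1]},
    {"translation":[1.0,-37.3,-3.5],"rot":[0,0,0.1]},
    {"translation":[1.0,-37.3,-3.5],"rot":[0,0,0.1]},
    {"translation":[1.0,-37.3,-3.5],"rot":[0,0,0.1]},
    {"translation":[1.0,-37.3,-3.5],"rot":[0,0,0.1]}
  ]
}}

```text
clock: 7.82
eef_pos: [415.5, -302.6, 298.9]
tcp_rot: [-3.139, 0.002, -3.131]
contact_force: [-0.3, 0.5, -0.1]
opening: 1.002
```

```bash
cat >> h.py <<'E'
def plates(f,box=None):
    hsv=cv2.cvtColor(f["image"],cv2.COLOR_RGB2HSV)
    m=((hsv[...,2]>170)&(hsv[...,1]<40)).astype(np.uint8)
    for r in rect(f,m,8):
        if 90<r[2]<125 and 28<r[3]<42: print("spacer (%.1f,%.1f) %.0fx%.0f yaw %.3f px"%r[:5],r[5].round())
    m=((hsv[...,2]>75)&(hsv[...,1]<90)&(hsv[...,2]<190)).astype(np.uint8)
    m=cv2.morphologyEx(m,cv2.MORPH_CLOSE,np.ones((5,5)))
    for r in rect(f,m,12):
        if 100<r[2]<125 and 42<r[3]<55: print("cell (%.1f,%.1f) %.0fx%.0f yaw %.3f px"%r[:5],r[5].round())
E
python3 - <<'E'
from h import *
s=stat(); plates(grab("top","t5")); f=grab("wrist","w5")
E
```

```text
t7.83 [ 415.5 -302.6  298.9] [-3.139e+00  2.000e-03 -3.131e+00] F [-0.3  0.5 -0.1] op 1.002 q [-0.63  0.32  1.96 -0.    0.86 -2.21]
spacer (433.5,78.9) 111x35 yaw 0.131 px [240. 281.]
spacer (455.3,173.3) 111x35 yaw -0.128 px [198. 270.]
spacer (487.2,263.4) 111x34 yaw -0.047 px [159. 255.]
spacer (615.4,249.4) 110x34 yaw -0.152 px [168. 199.]
cell (438.9,353.7) 112x47 yaw 0.171 px [118. 275.]
```

View pics/w5.png

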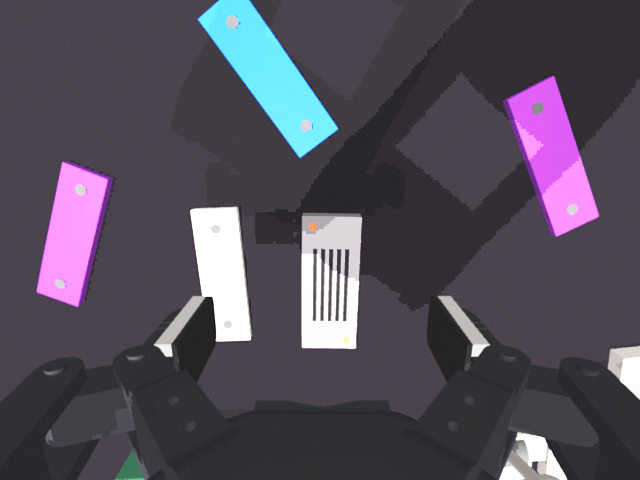

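View pics/t5.png

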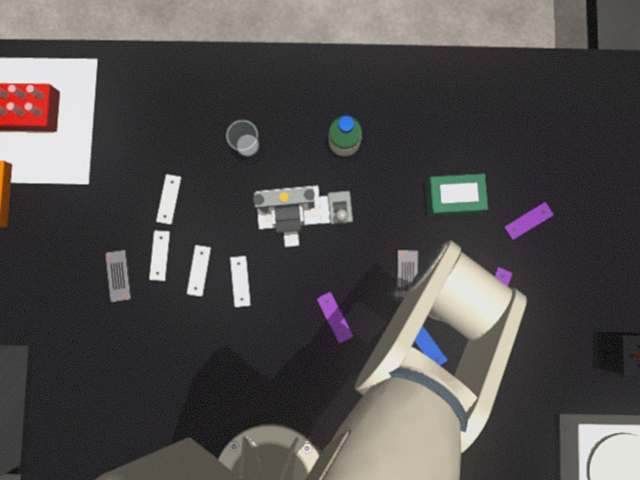

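Run:
```python
from h import *
f=grab("wrist")
C=np.array([onz(f,p,12)[:2] for p in [(303,214),(361,214),(355.5,348),(302,348)]]); print(C.round(1),C.mean(0))
n=(C[0]+C[1])/2;fr=(C[2]+C[3])/2;d=fr-n;print(np.linalg.norm(d),np.arctan2(d[1],d[0]))
a=np.arctan2(d[1],d[0]);c=C.mean(0);t=c-44*np.array([np.cos(a),np.sin(a)]);print(t);plan(*t,200,a+np.pi)
```

```text
[[ 399.9 -311.9]
 [ 399.3 -269.7]
 [ 510.5 -269.3]
 [ 511.1 -312.9]] [ 455.20808965 -290.95461357]
111.18531512856956 -0.0027651141549074622
[ 411.20825786 -290.8329487 ]
cm [0.31 0.72 9.78] rot [ 0.001 -0.001  0.017] rows lin 1.6 ang 0.1
```

{"fn": "step_arm", "kwargs": {
  "deltas": [
    {"translation":[0.3,0.8,3],"rot":[0,0,0.015]},
    {"translation":[0.3,0.8,8],"rot":[0,0,0.015]},
    {"translation":[0.3,0.8,11.5],"rot":[0,0,0.015]},
    {"translation":[0.3,0.8,12.5],"rot":[0,0,0.015]},
    {"translation":[0.3,0.8,12.5],"rot":[0,0,0.015]}
  ],
  "grip": 75
}}

```text
clock: 8.6
eef_pos: [412.1, -290.0, 173.2]
tcp_rot: [3.141, -0.001, -3.141]
contact_force: [0.4, 0.3, 0.2]
opening: 0.707
```

{"fn": "step_arm", "kwargs": {
  "deltas": [
    {"translation":[0,0,0],"rot":[0,0,0]},
    {"translation":[0,0,0],"rot":[0,0,0]},
    {"translation":[0,0,0],"rot":[0,0,0]},
    {"translation":[0,0,0],"rot":[0,0,0]}
  ],
  "grip": 255,
  "squeeze": 100
}}

```text
clock: 9.1
eef_pos: [412.5, -290.9, 175.2]
tcp_rot: [-3.14, 0.002, 3.141]
contact_force: [-1.0, 3.7, 10.9]
opening: 0.483
```

Run:
```python
from h import *
s=stat(); f=grab("wrist","w6")
u=np.array([np.cos(.115),np.sin(.115)]);bed=np.array([555.5,-30])
# tool target: plate centre well before jig: plate far end at bed x -45 -> centre -100 -> tool -144
t=bed-150*u; print(t)
plan(*t,200,.115+np.pi)
```

```text
t9.10 [ 412.5 -290.9  175.2] [-3.140e+00  2.000e-03  3.141e+00] F [-1.   3.7 10.9] op 0.483 q [-0.62  0.51  2.04  0.    0.58 -2.19]
[406.49078235 -47.21200326]
cm [ 0.63 24.37 -2.51] rot [-0.001  0.002 -0.116] rows lin 3.9 ang 0.6
```

View pics/w6.png

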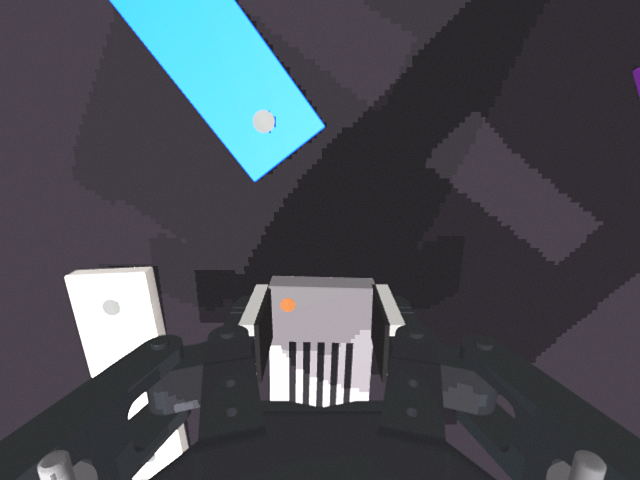

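{"fn": "step_arm", "kwargs": {
  "deltas": [
    {"translation":[0,0,-3],"rot":[0,0,0]},
    {"translation":[0.3,5,-4],"rot":[0,0,-0.05]},
    {"translation":[0.6,11,-4],"rot":[0,0,-0.116]},
    {"translation":[0.6,17,-4],"rot":[0,0,-0.116]},
    {"translation":[0.6,22,-4],"rot":[0,0,-0.116]},
    {"translation":[0.6,24.4,-3],"rot":[0,0,-0.116]},
    {"translation":[0.6,24.4,-2.5],"rot":[0,0,-0.116]}
  ]
}}

```text
clock: 10.02
eef_pos: [406.4, -45.6, 198.9]
tcp_rot: [-3.141, 0.001, -3.023]
contact_force: [-0.6, 0.0, -1.0]
opening: 0.479
```

Run:
```python
from h import *
s=stat(); f=grab("wrist","w7")
u=np.array([np.cos(.115),np.sin(.115)]);bed=np.array([555.5,-30])
plan(*(bed-150*u),192,.115+np.pi)
plan(*(bed-65*u),192,.115+np.pi)
```

```text
t10.03 [406.4 -45.6 198.9] [-3.141e+00  1.000e-03 -3.023e+00] F [-0.6  0.  -1. ] op 0.479 q [-0.12  0.37  2.23  0.    0.53 -1.8 ]
cm [-0.   -0.08  0.64] rot [-0.     0.001  0.002] rows lin 0.1 ang 0.0
cm [-8.5  -0.1   0.65] rot [-0.     0.001  0.002] rows lin 1.4 ang 0.0
```

View pics/w7.png

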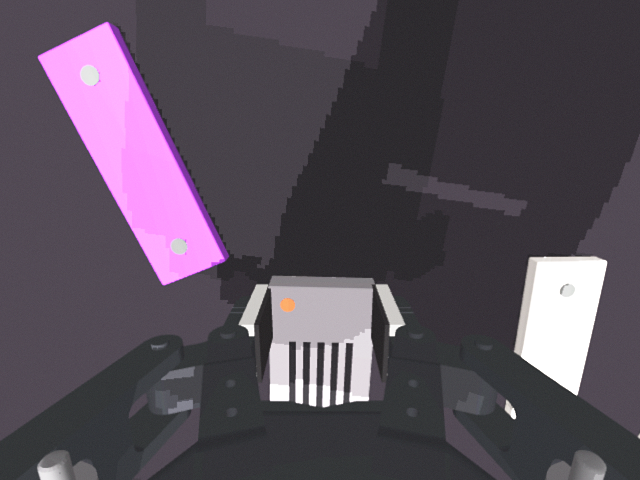

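{"fn": "step_arm", "kwargs": {
  "deltas": [
    {"translation":[-1.5,-0.1,0.65],"rot":[0,0,0]},
    {"translation":[-3,-0.1,0.65],"rot":[0,0,0]},
    {"translation":[-4.5,-0.1,0.65],"rot":[0,0,0]},
    {"translation":[-6,-0.1,0.65],"rot":[0,0,0]},
    {"translation":[-7.5,-0.1,0.65],"rot":[0,0,0]},
    {"translation":[-8.5,-0.1,0.65],"rot":[0,0,0]},
    {"translation":[-8.5,-0.1,0.8],"rot":[0,0,0]}
  ]
}}

```text
clock: 10.95
eef_pos: [491.5, -37.8, 190.2]
tcp_rot: [-3.141, 0.001, -3.026]
contact_force: [1.6, 0.4, 3.0]
opening: 0.48
```

Run:
```python
from h import *
s=stat(); f=grab("wrist","w8"); g=grab("side"); show(g,(240,180,400,330),4,"s8",1.3)
```

```text
t10.95 [491.5 -37.8 190.2] [-3.141e+00  1.000e-03 -3.026e+00] F [1.6 0.4 3. ] op 0.480 q [-0.08  0.47  2.06  0.    0.6  -1.77]
```

View pics/s8.png

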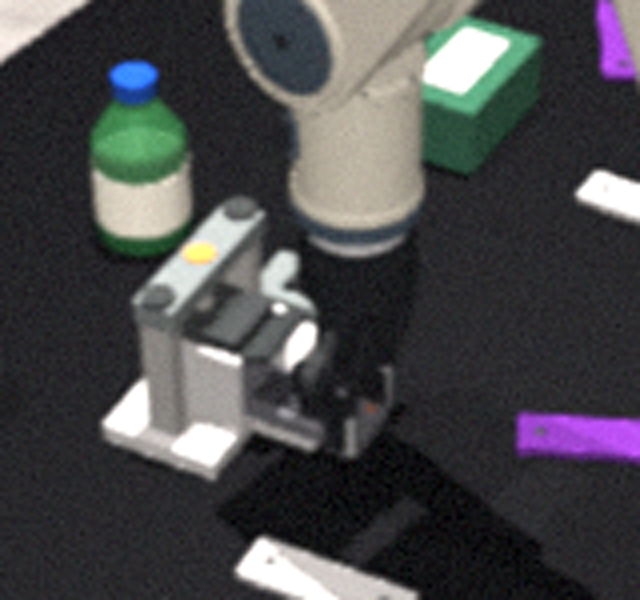

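{"fn": "step_arm", "kwargs": {
  "deltas": [
    {"translation":[0,0,0],"rot":[0,0,0]},
    {"translation":[0,0,0],"rot":[0,0,0]},
    {"translation":[1.5,0,0],"rot":[0,0,0]},
    {"translation":[3.2,0,0],"rot":[0,0,0]}
  ],
  "grip": 75
}}

```text
clock: 11.55
eef_pos: [457.3, -41.7, 190.0]
tcp_rot: [3.141, -0.001, -3.026]
contact_force: [0.4, 0.3, -0.1]
opening: 0.704
```

{"fn": "step_arm", "kwargs": {
  "deltas": [
    {"translation":[0,0,0],"rot":[0,0,0]},
    {"translation":[0,0,0],"rot":[0,0,0]},
    {"translation":[0,0,0],"rot":[0,0,0]},
    {"translation":[0,0,0],"rot":[0,0,0]},
    {"translation":[-0.7,0,0],"rot":[0,0,0]},
    {"translation":[-1.4,0,0],"rot":[0,0,0]},
    {"translation":[-2.1,0,0],"rot":[0,0,0]}
  ],
  "grip": 255
}}

```text
clock: 12.42
eef_pos: [480.4, -39.2, 190.1]
tcp_rot: [3.142, -0.0, -3.026]
contact_force: [-1.1, -0.1, -0.0]
opening: 0.002
```

Run:
```python
from h import *
s=stat(); f=grab("wrist","w9"); g=grab("side"); show(g,(240,180,400,330),4,"s9",1.3)
```

```text
t12.43 [480.4 -39.2 190.1] [ 3.142 -0.    -3.026] F [-1.1 -0.1 -0. ] op 0.002 q [-0.08  0.46  2.08 -0.    0.59 -1.77]
```

View pics/s9.png

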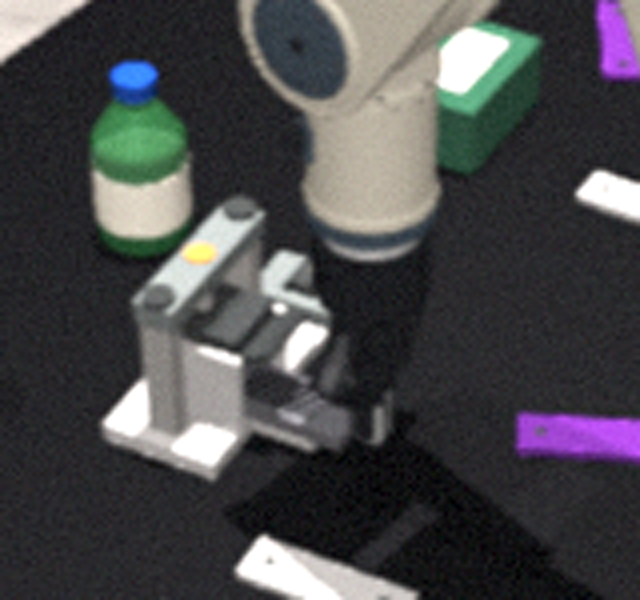

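View pics/w9.png

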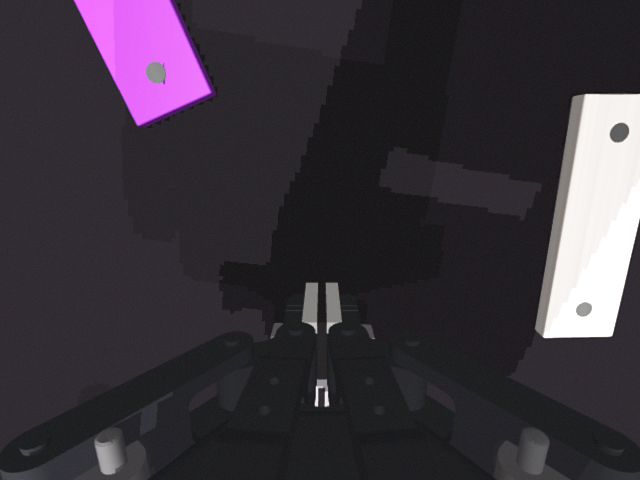

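{"fn": "step_arm", "kwargs": {
  "deltas": [
    {"translation":[-0.4,0,0],"rot":[0,0,0]},
    {"translation":[-0.7,0,0],"rot":[0,0,0]}
  ]
}}

```text
clock: 12.78
eef_pos: [486.9, -38.4, 190.1]
tcp_rot: [3.142, -0.0, -3.026]
contact_force: [-0.7, 0.2, -0.8]
opening: 0.0
```

{"fn": "step_arm", "kwargs": {
  "deltas": [
    {"translation":[-0.2,0,0],"rot":[0,0,0]},
    {"translation":[-0.4,0,0],"rot":[0,0,0]}
  ]
}}

```text
clock: 13.02
eef_pos: [490.7, -38.0, 190.1]
tcp_rot: [3.142, -0.0, -3.026]
contact_force: [-4.7, -2.1, 1.1]
opening: 0.002
```

{"fn": "step_arm", "kwargs": {
  "deltas": [
    {"translation":[-0.15,0,0],"rot":[0,0,0]},
    {"translation":[-0.3,0,0],"rot":[0,0,0]}
  ]
}}

```text
clock: 13.28
eef_pos: [491.7, -37.8, 189.8]
tcp_rot: [3.141, -0.006, -3.026]
contact_force: [-12.3, -3.8, 9.1]
opening: -0.002
```

Run:
```python
from h import *
s=stat(); g=grab("side"); show(g,(240,180,400,330),4,"s10",1.3)
```

```text
t13.28 [491.7 -37.8 189.8] [ 3.141 -0.006 -3.026] F [-12.3  -3.8   9.1] op -0.002 q [-0.08  0.48  2.06 -0.    0.61 -1.77]
```

View pics/s10.png

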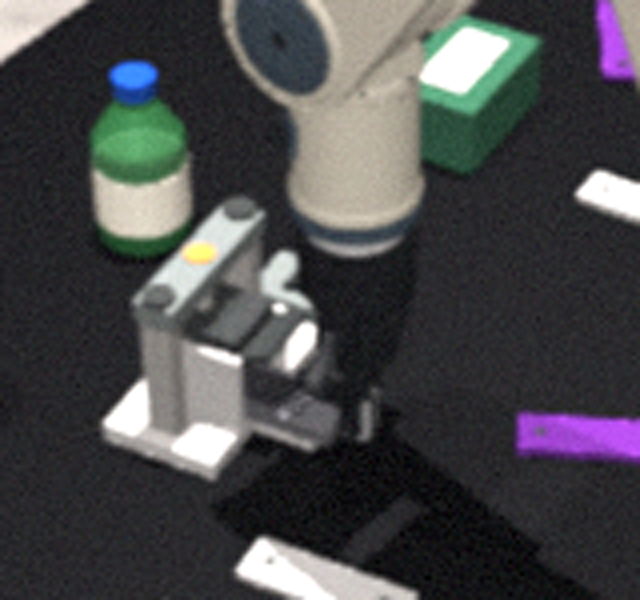

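{"fn": "step_arm", "kwargs": {
  "deltas": [
    {"translation":[1,0,0],"rot":[0,0,0]},
    {"translation":[4,0,-2],"rot":[0,0,0]},
    {"translation":[4,0,-8],"rot":[0,0,0]},
    {"translation":[4,0,-14],"rot":[0,0,0]},
    {"translation":[4,0,-14],"rot":[0,0,0]}
  ],
  "grip": 0
}}

```text
clock: 13.95
eef_pos: [455.5, -42.4, 334.6]
tcp_rot: [-3.14, 0.01, -3.026]
contact_force: [0.2, 0.2, 0.1]
opening: 1.001
```

Run:
```python
from h import *
s=stat(); f=grab("wrist"); show(f,(220,200,420,410),4,"w11")
plates(grab("top"))
a=.171+np.pi; c=np.array([438.9,353.7]); t=c-44*np.array([np.cos(.171),np.sin(.171)])
plan(*t,300,a)
```

```text
t13.95 [455.5 -42.4 334.6] [-3.14   0.01  -3.026] F [0.2 0.2 0.1] op 1.001 q [-0.1   0.18  2.05  0.    0.9  -1.78]
spacer (451.7,-378.4) 110x35 yaw 0.052 px [445. 278.]
spacer (487.2,263.3) 111x34 yaw -0.045 px [159. 255.]
spacer (615.4,249.5) 110x34 yaw -0.151 px [168. 199.]
cell (438.9,353.7) 112x47 yaw 0.171 px [118. 275.]
cm [ 1.34 39.26  3.05] rot [-0.     0.002 -0.056] rows lin 6.3 ang 0.3
```

View pics/w11.png

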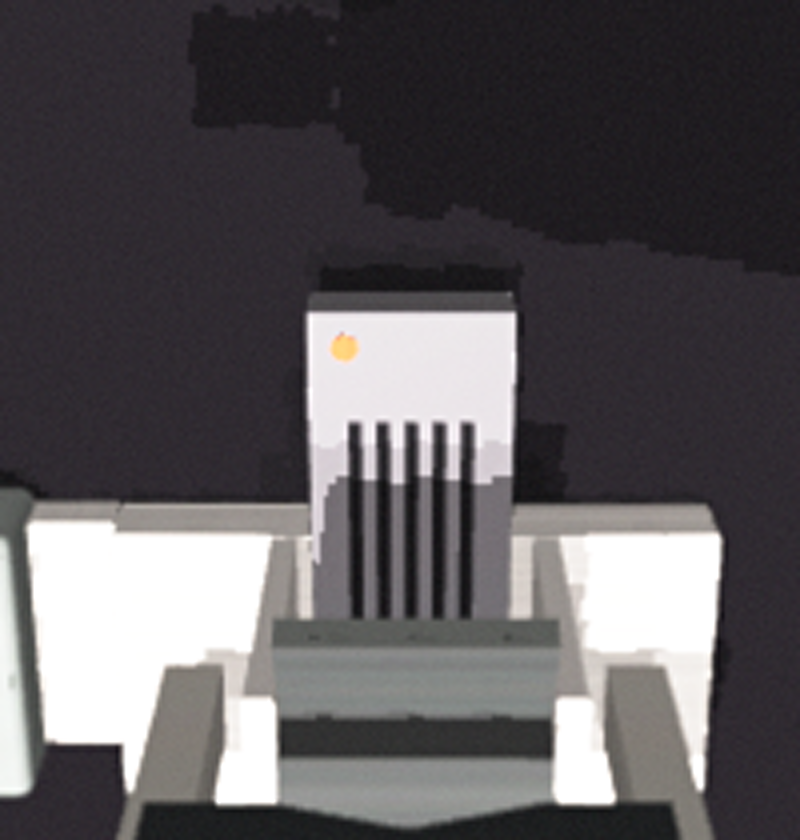

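Run:
```python
from h import *
f=grab("wrist")
u=np.array([np.cos(.115),np.sin(.115)]);v=np.array([-u[1],u[0]]);bed=np.array([555.5,-30])
for p,z in [((297,277.5),27),((349,277.5),27),((400,333.7),15),((349,333.3),15),((275,333),15)]:
    q=onz(f,p,z)[:2]-bed; print(round(q@u,1),round(q@v,1))
```

```text
-59.4 -20.3
-59.4 22.3
-0.3 70.4
-0.7 24.5
-0.9 -42.0
```

{"fn": "step_arm", "kwargs": {
  "deltas": [
    {"translation":[1.3,39.3,3],"rot":[0,0,-0.056]},
    {"translation":[1.3,39.3,3],"rot":[0,0,-0.056]},
    {"translation":[1.3,39.3,3],"rot":[0,0,-0.056]},
    {"translation":[1.3,39.3,3],"rot":[0,0,-0.056]},
    {"translation":[1.3,39.3,3],"rot":[0,0,-0.056]},
    {"translation":[1.3,39.3,3],"rot":[0,0,-0.056]},
    {"translation":[1.3,39.3,3],"rot":[0,0,-0.056]},
    {"translation":[1.3,39.3,3],"rot":[0,0,-0.056]}
  ],
  "grip": 0
}}

```text
clock: 15.1
eef_pos: [395.2, 347.1, 298.4]
tcp_rot: [-3.14, -0.003, -2.968]
contact_force: [-0.1, 0.1, 1.1]
opening: 1.0
```

Run:
```python
from h import *
s=stat(); f=grab("wrist","w12")
```

```text
t15.10 [395.2 347.1 298.4] [-3.140e+00 -3.000e-03 -2.968e+00] F [-0.1  0.1  1.1] op 1.000 q [ 0.72  0.33  1.94 -0.    0.87 -1.03]
```

View pics/w12.png

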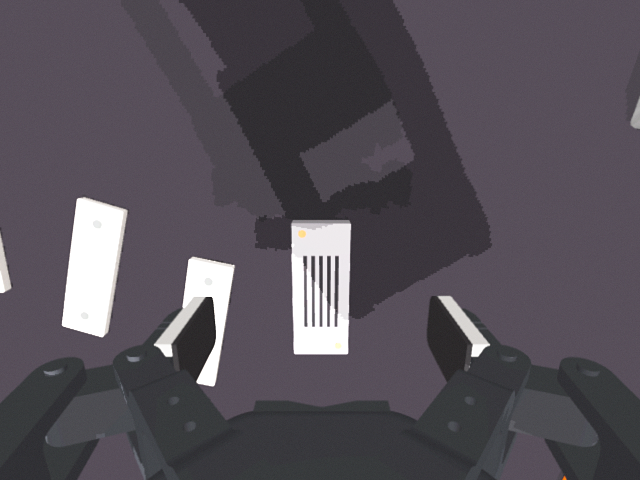

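```bash
cat >> h.py <<'E'
def grasp(f,C,z,off,zt):
    C=np.array([onz(f,p,z)[:2] for p in C]); n=(C[0]+C[1])/2;fr=(C[2]+C[3])/2;d=fr-n
    a=np.arctan2(d[1],d[0]);c=C.mean(0); print("c",c.round(1),"L %.1f W %.1f a %.3f"%(np.linalg.norm(d),np.linalg.norm(C[0]-C[1]),a))
    t=c-off*np.array([np.cos(a),np.sin(a)]); plan(*t,zt,a+np.pi)
E
python3 - <<'E'
from h import *
grasp(grab("wrist"),[(292,222),(350,222),(348.5,354),(294,354)],12,44,174)
E
```

```text
c [441.1 353.6] L 111.0 W 42.6 a 0.174
cm [-0.24  0.03 12.51] rot [-0.002 -0.002 -0.003] rows lin 2.0 ang 0.0
```

{"fn": "step_arm", "kwargs": {
  "deltas": [
    {"translation":[-0.2,0,3],"rot":[0,0,0]},
    {"translation":[-0.2,0,8],"rot":[0,0,0]},
    {"translation":[-0.2,0,11.5],"rot":[0,0,0]},
    {"translation":[-0.2,0,12.5],"rot":[0,0,0]},
    {"translation":[-0.2,0,12.5],"rot":[0,0,0]}
  ],
  "grip": 75
}}

```text
clock: 15.82
eef_pos: [398.2, 346.2, 175.3]
tcp_rot: [-3.141, -0.001, -2.972]
contact_force: [0.3, 0.8, 0.0]
opening: 0.703
```

{"fn": "step_arm", "kwargs": {
  "deltas": [
    {"translation":[0,0,0],"rot":[0,0,0]},
    {"translation":[0,0,0],"rot":[0,0,0]},
    {"translation":[0,0,0],"rot":[0,0,0]},
    {"translation":[0,0,0],"rot":[0,0,0]}
  ],
  "grip": 255,
  "squeeze": 100
}}

```text
clock: 16.32
eef_pos: [398.4, 347.2, 177.3]
tcp_rot: [3.141, 0.002, -2.97]
contact_force: [-1.0, -4.3, 10.1]
opening: 0.475
```

Run:
```python
from h import *
s=stat(); f=grab("wrist","w13")
u=np.array([np.cos(.115),np.sin(.115)]);bed=np.array([555.5,-30])
plan(*(bed-160*u),230,.115+np.pi)
```

```text
t16.32 [398.4 347.2 177.3] [ 3.141e+00  2.000e-03 -2.970e+00] F [-1.  -4.3 10.1] op 0.475 q [ 0.71  0.53  1.99 -0.    0.62 -1.03]
cm [  6.91 -38.94  -5.33] rot [0.001 0.002 0.056] rows lin 6.4 ang 0.3
```

View pics/w13.png

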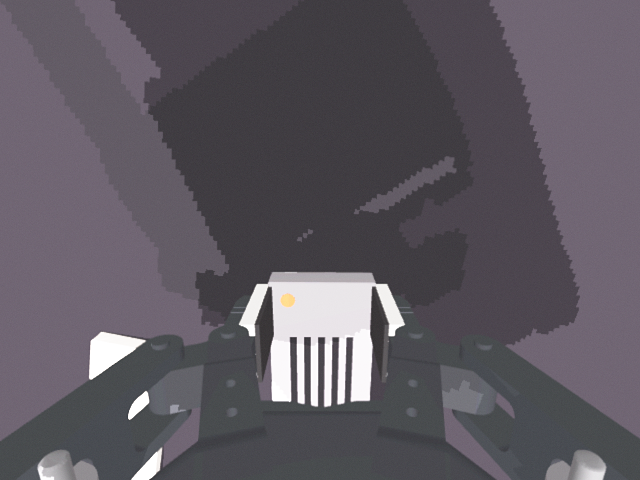

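{"fn": "step_arm", "kwargs": {
  "deltas": [
    {"translation":[0,0,-3],"rot":[0,0,0]},
    {"translation":[2,-4,-5.3],"rot":[0,0,0.05]},
    {"translation":[4,-10,-5.3],"rot":[0,0,0.056]},
    {"translation":[6,-16,-5.3],"rot":[0,0,0.056]},
    {"translation":[6.9,-22,-5.3],"rot":[0,0,0.056]},
    {"translation":[6.9,-28,-5.3],"rot":[0,0,0.056]},
    {"translation":[6.9,-34,-5.3],"rot":[0,0,0.056]},
    {"translation":[6.9,-38.9,-5.3],"rot":[0,0,0.056]}
  ]
}}

```text
clock: 17.38
eef_pos: [396.6, -50.3, 229.5]
tcp_rot: [-3.141, 0.003, -3.027]
contact_force: [0.3, -0.3, -1.4]
opening: 0.474
```

Run:
```python
from h import *
s=stat(); f=grab("wrist","w14")
u=np.array([np.cos(.115),np.sin(.115)]);bed=np.array([555.5,-30])
plan(*(bed-150*u),208,.115+np.pi)
plan(*(bed-65*u),208,.115+np.pi)
```

```text
t17.38 [396.6 -50.3 229.5] [-3.141e+00  3.000e-03 -3.027e+00] F [ 0.3 -0.3 -1.4] op 0.474 q [-0.13  0.29  2.24 -0.    0.61 -1.82]
cm [-0.92  0.57  2.18] rot [-0.003  0.005 -0.001] rows lin 0.4 ang 0.0
cm [-9.42  0.58  2.22] rot [-0.003  0.005 -0.001] rows lin 1.6 ang 0.0
```

View pics/w14.png

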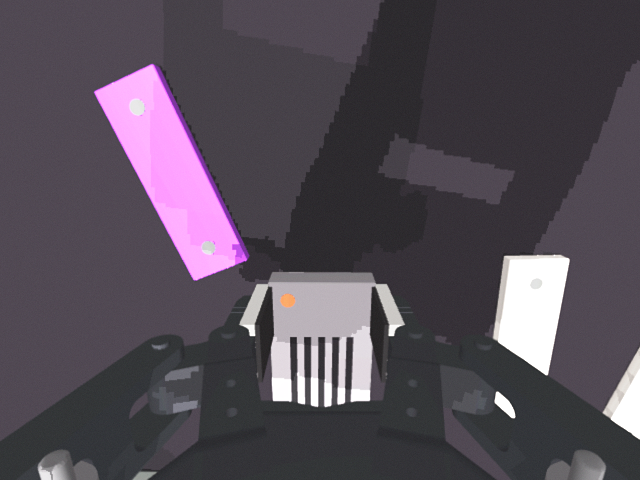

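{"fn": "step_arm", "kwargs": {
  "deltas": [
    {"translation":[-0.9,0.45,2.2],"rot":[0,0,0]},
    {"translation":[-2.5,0.45,2.2],"rot":[0,0,0]},
    {"translation":[-4,0.45,2.2],"rot":[0,0,0]},
    {"translation":[-5.5,0.45,2.2],"rot":[0,0,0]},
    {"translation":[-7,0.45,2.2],"rot":[0,0,0]},
    {"translation":[-8.5,0.45,2.2],"rot":[0,0,0]},
    {"translation":[-9.6,0.45,2.2],"rot":[0,0,0]},
    {"translation":[-9.6,0.45,2.4],"rot":[0,0,0]}
  ]
}}

```text
clock: 18.42
eef_pos: [491.9, -32.5, 204.2]
tcp_rot: [-3.141, 0.001, -3.026]
contact_force: [3.2, -0.6, 3.1]
opening: 0.473
```

Run:
```python
from h import *
s=stat(); g=grab("side"); show(g,(240,180,400,330),4,"s15",1.3)
u=np.array([np.cos(.115),np.sin(.115)]);bed=np.array([555.5,-30])
plan(*(bed-63*u),204,.115+np.pi)
```

```text
t18.43 [491.9 -32.5 204.2] [-3.141e+00  1.000e-03 -3.026e+00] F [ 3.2 -0.6  3.1] op 0.473 q [-0.07  0.45  2.06  0.    0.63 -1.76]
cm [-0.08 -0.48  0.01] rot [-0.     0.001  0.   ] rows lin 0.1 ang 0.0
```

View pics/s15.png

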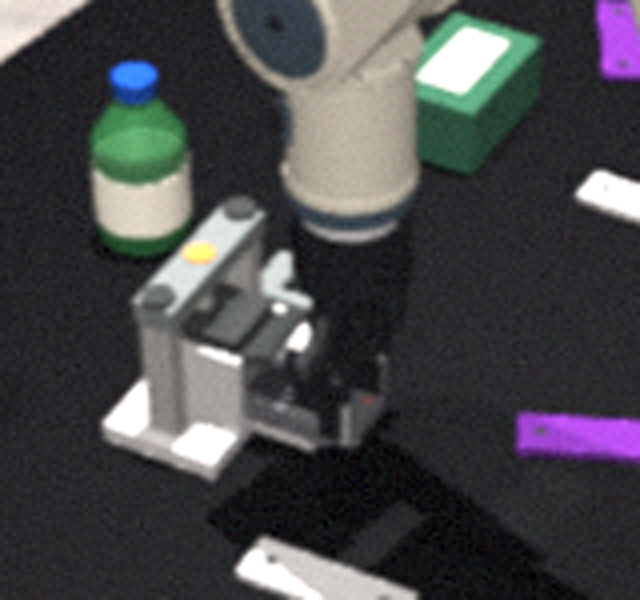

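{"fn": "step_arm", "kwargs": {
  "deltas": [
    {"translation":[0,0,-0.2],"rot":[0,0,0]},
    {"translation":[0,-0.45,-0.2],"rot":[0,0,0]},
    {"translation":[0,-0.45,-0.2],"rot":[0,0,0]},
    {"translation":[0,-0.45,0],"rot":[0,0,0]},
    {"translation":[0,-0.45,0],"rot":[0,0,0]}
  ]
}}

```text
clock: 19.1
eef_pos: [491.4, -37.1, 204.2]
tcp_rot: [-3.141, -0.0, -3.026]
contact_force: [-1.1, -2.4, 3.1]
opening: 0.472
```

{"fn": "step_arm", "kwargs": {
  "deltas": [
    {"translation":[0,0,0],"rot":[0,0,0]},
    {"translation":[0,0,0],"rot":[0,0,0]},
    {"translation":[1.5,0,0],"rot":[0,0,0]},
    {"translation":[3.2,0,0],"rot":[0,0,0]}
  ],
  "grip": 75
}}

```text
clock: 19.6
eef_pos: [458.3, -40.7, 204.0]
tcp_rot: [3.141, -0.001, -3.026]
contact_force: [0.5, -0.5, -0.2]
opening: 0.705
```

{"fn": "step_arm", "kwargs": {
  "deltas": [
    {"translation":[0,0,0],"rot":[0,0,0]},
    {"translation":[0,0,0],"rot":[0,0,0]},
    {"translation":[0,0,0],"rot":[0,0,0]},
    {"translation":[0,0,0],"rot":[0,0,0]},
    {"translation":[-0.7,0,0],"rot":[0,0,0]},
    {"translation":[-1.4,0,0],"rot":[0,0,0]},
    {"translation":[-2.1,0,0],"rot":[0,0,0]}
  ],
  "grip": 255
}}

```text
clock: 20.48
eef_pos: [481.0, -38.2, 204.1]
tcp_rot: [3.142, -0.001, -3.026]
contact_force: [-1.5, -0.6, 2.3]
opening: 0.0
```

{"fn": "step_arm", "kwargs": {
  "deltas": [
    {"translation":[-0.3,0,0],"rot":[0,0,0]},
    {"translation":[-0.6,0,0],"rot":[0,0,0]},
    {"translation":[-0.8,0,0],"rot":[0,0,0]}
  ]
}}

```text
clock: 20.85
eef_pos: [488.6, -37.4, 204.1]
tcp_rot: [3.142, 0.0, -3.026]
contact_force: [-0.7, -0.2, -1.0]
opening: 0.004
```

{"fn": "step_arm", "kwargs": {
  "deltas": [
    {"translation":[-0.2,0,0],"rot":[0,0,0]},
    {"translation":[-0.4,0,0],"rot":[0,0,0]}
  ]
}}

```text
clock: 21.1
eef_pos: [491.3, -37.0, 203.9]
tcp_rot: [3.141, -0.004, -3.026]
contact_force: [-9.7, -3.8, 7.9]
opening: 0.0
```

{"fn": "step_arm", "kwargs": {
  "deltas": [
    {"translation":[-0.15,0,0],"rot":[0,0,0]},
    {"translation":[-0.15,0,0],"rot":[0,0,0]}
  ]
}}

```text
clock: 21.35
eef_pos: [491.7, -36.9, 203.7]
tcp_rot: [3.141, -0.006, -3.026]
contact_force: [-11.0, -3.6, 8.3]
opening: -0.002
```

Home (same stop position as cell 1). Back off and look.

{"fn": "step_arm", "kwargs": {
  "deltas": [
    {"translation":[1,0,0],"rot":[0,0,0]},
    {"translation":[4,0,-2],"rot":[0,0,0]},
    {"translation":[4,0,-8],"rot":[0,0,0]},
    {"translation":[4,0,-13],"rot":[0,0,0]},
    {"translation":[4,0,-13],"rot":[0,0,0]},
    {"translation":[4,0,-13],"rot":[0,0,0]}
  ],
  "grip": 0
}}

```text
clock: 22.1
eef_pos: [454.0, -41.3, 334.0]
tcp_rot: [-3.142, 0.001, -3.026]
contact_force: [-0.6, -1.1, -0.6]
opening: 1.003
```

Run:
```python
from h import *
s=stat(); f=grab("wrist"); show(f,(200,200,440,410),3,"w16"); grab("side","s16"); grab("top","t16")
plates(grab("top"))
```

```text
t22.10 [454.  -41.3 334. ] [-3.142e+00  1.000e-03 -3.026e+00] F [-0.6 -1.1 -0.6] op 1.003 q [-0.09  0.18  2.05  0.    0.91 -1.78]
spacer (451.7,-378.2) 110x35 yaw 0.046 px [445. 278.]
spacer (487.2,263.3) 111x34 yaw -0.045 px [159. 255.]
spacer (615.4,249.4) 110x34 yaw -0.152 px [168. 199.]
```

View pics/w16.png

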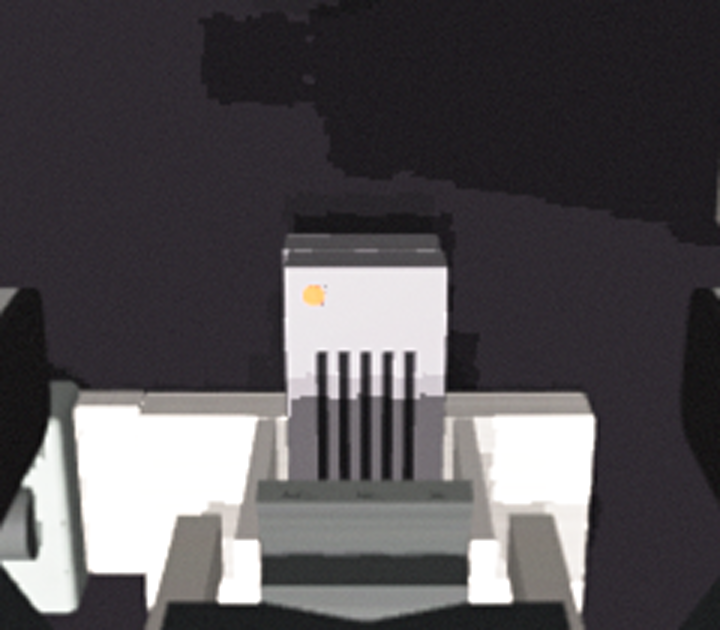

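View pics/s16.png

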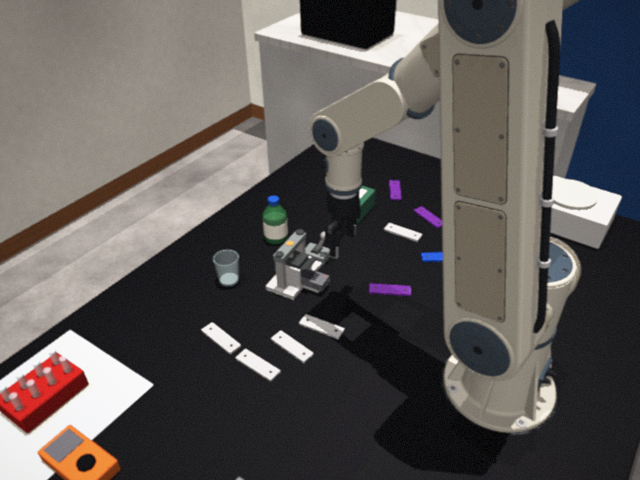

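Run:
```python
from h import *
plan(390,73,280,.12+np.pi)
```

```text
cm [ 5.02 12.08  5.31] rot [ 0.001 -0.002 -0.005] rows lin 2.3 ang 0.0
```

{"fn": "step_arm", "kwargs": {
  "deltas": [
    {"translation":[5,12.1,5.3],"rot":[0,0,0]},
    {"translation":[5,12.1,5.3],"rot":[0,0,0]},
    {"translation":[5,12.1,5.3],"rot":[0,0,0]},
    {"translation":[5,12.1,5.3],"rot":[0,0,0]}
  ],
  "grip": 0
}}

```text
clock: 22.8
eef_pos: [390.4, 73.6, 280.5]
tcp_rot: [-3.141, -0.002, -3.024]
contact_force: [1.1, 0.1, 0.5]
opening: 1.006
```

Run:
```python
from h import *
s=stat(); f=grab("wrist","w17")
```

```text
t22.80 [390.4  73.6 280.5] [-3.141e+00 -2.000e-03 -3.024e+00] F [1.1 0.1 0.5] op 1.006 q [ 0.18  0.19  2.21 -0.    0.75 -1.51]
```

View pics/w17.png

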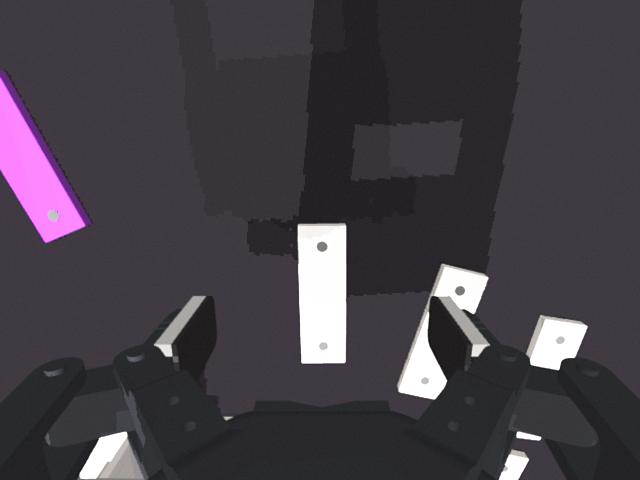

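Run:
```python
from h import *
grasp(grab("wrist"),[(298.5,226),(346.5,226),(345.5,363),(301,363)],8,44,173.5)
```

```text
c [437.2  79.9] L 110.5 W 33.5 a 0.123
cm [-0.2   0.16 10.79] rot [-0.     0.001 -0.008] rows lin 1.7 ang 0.0
```

{"fn": "step_arm", "kwargs": {
  "deltas": [
    {"translation":[-0.2,0.1,4],"rot":[0,0,-0.008]},
    {"translation":[-0.2,0.1,8.5],"rot":[0,0,-0.008]},
    {"translation":[-0.2,0.1,10.7],"rot":[0,0,-0.008]},
    {"translation":[-0.2,0.1,10.7],"rot":[0,0,-0.008]}
  ],
  "grip": 95
}}

```text
clock: 23.4
eef_pos: [393.0, 73.4, 173.3]
tcp_rot: [-3.141, -0.002, -3.02]
contact_force: [-0.2, 0.0, -0.0]
opening: 0.632
```

{"fn": "step_arm", "kwargs": {
  "deltas": [
    {"translation":[0,0,0],"rot":[0,0,0]},
    {"translation":[0,0,0],"rot":[0,0,0]},
    {"translation":[0,0,0],"rot":[0,0,0]},
    {"translation":[0,0,0],"rot":[0,0,0]}
  ],
  "grip": 255,
  "squeeze": 100
}}

```text
clock: 23.9
eef_pos: [393.4, 74.1, 175.8]
tcp_rot: [-3.141, 0.003, -3.018]
contact_force: [-1.0, -4.2, 5.3]
opening: 0.354
```

Run:
```python
from h import *
s=stat(); f=grab("wrist","w18")
u=np.array([np.cos(.115),np.sin(.115)]);bed=np.array([555.5,-30])
plan(*(bed-160*u),225,.115+np.pi)
```

```text
t23.90 [393.4  74.1 175.8] [-3.141e+00  3.000e-03 -3.018e+00] F [-1.  -4.2  5.3] op 0.354 q [ 0.18  0.42  2.26 -0.    0.46 -1.51]
cm [  1.17 -12.19  -4.93] rot [-0.     0.003  0.008] rows lin 2.1 ang 0.0
```

View pics/w18.png

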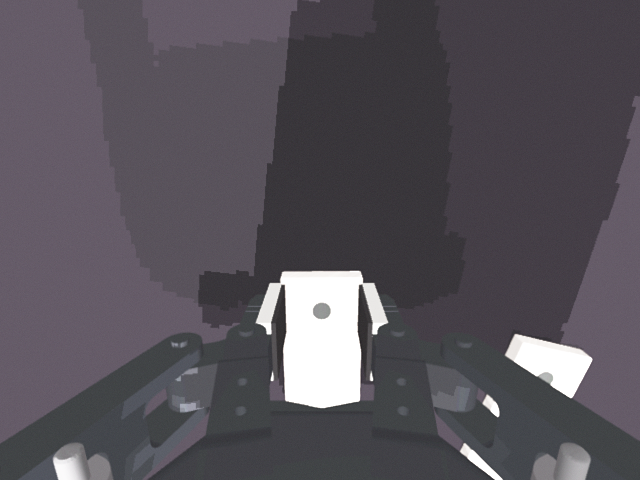

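{"fn": "step_arm", "kwargs": {
  "deltas": [
    {"translation":[0,0,-2],"rot":[0,0,0]},
    {"translation":[0.6,-2,-5],"rot":[0,0,0]},
    {"translation":[1.2,-7,-5],"rot":[0,0,0]},
    {"translation":[1.2,-12.1,-5],"rot":[0,0,0]},
    {"translation":[1.2,-12.1,-5],"rot":[0,0,0]},
    {"translation":[1.2,-12.1,-5],"rot":[0,0,0]}
  ]
}}

```text
clock: 24.7
eef_pos: [395.6, -47.4, 225.0]
tcp_rot: [-3.141, 0.001, -3.02]
contact_force: [-0.0, -0.2, -0.9]
opening: 0.354
```

Run:
```python
from h import *
s=stat(); f=grab("wrist","w19")
u=np.array([np.cos(.115),np.sin(.115)]);bed=np.array([555.5,-30])
plan(*(bed-62*u),218,.115+np.pi)
```

```text
t24.70 [395.6 -47.4 225. ] [-3.141e+00  1.000e-03 -3.020e+00] F [-0.  -0.2 -0.9] op 0.354 q [-0.12  0.3   2.24  0.    0.59 -1.82]
cm [-9.88 -0.24  0.69] rot [-0.     0.001  0.008] rows lin 1.6 ang 0.0
```

View pics/w19.png

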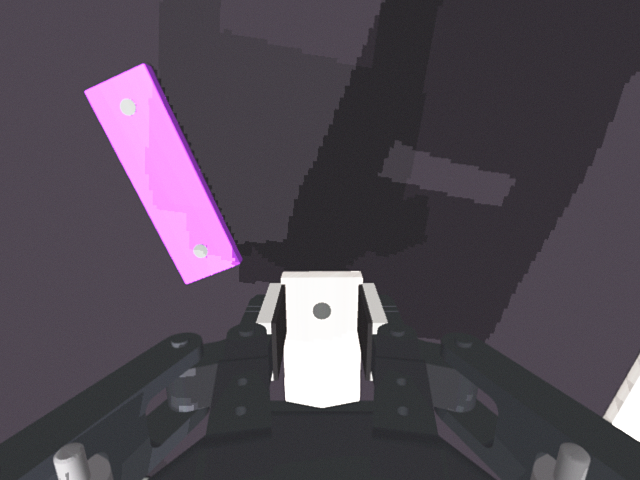

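{"fn": "step_arm", "kwargs": {
  "deltas": [
    {"translation":[-1.5,-0.2,0.65],"rot":[0,0,0.008]},
    {"translation":[-3.2,-0.2,0.65],"rot":[0,0,0.008]},
    {"translation":[-5,-0.2,0.65],"rot":[0,0,0.008]},
    {"translation":[-6.7,-0.2,0.65],"rot":[0,0,0.008]},
    {"translation":[-8.4,-0.2,0.65],"rot":[0,0,0.008]},
    {"translation":[-9.9,-0.2,0.65],"rot":[0,0,0.008]},
    {"translation":[-9.9,-0.2,0.85],"rot":[0,0,0.008]},
    {"translation":[-9.9,-0.2,1.0],"rot":[0,0,0.008]}
  ]
}}

```text
clock: 25.75
eef_pos: [493.7, -37.1, 214.2]
tcp_rot: [3.142, -0.0, -3.026]
contact_force: [-2.3, 0.2, 14.3]
opening: 0.351
```

Run:
```python
from h import *
s=stat(); g=grab("side"); show(g,(240,180,400,330),4,"s19",1.3)
u=np.array([np.cos(.115),np.sin(.115)]);bed=np.array([555.5,-30])
plan(*(bed-62*u),215,.115+np.pi)
```

```text
t25.75 [493.7 -37.1 214.2] [ 3.142 -0.    -3.026] F [-2.3  0.2 14.3] op 0.351 q [-0.08  0.43  2.05  0.    0.66 -1.76]
cm [-0.02 -0.01 -0.07] rot [ 0. -0.  0.] rows lin 0.0 ang 0.0
```

View pics/s19.png

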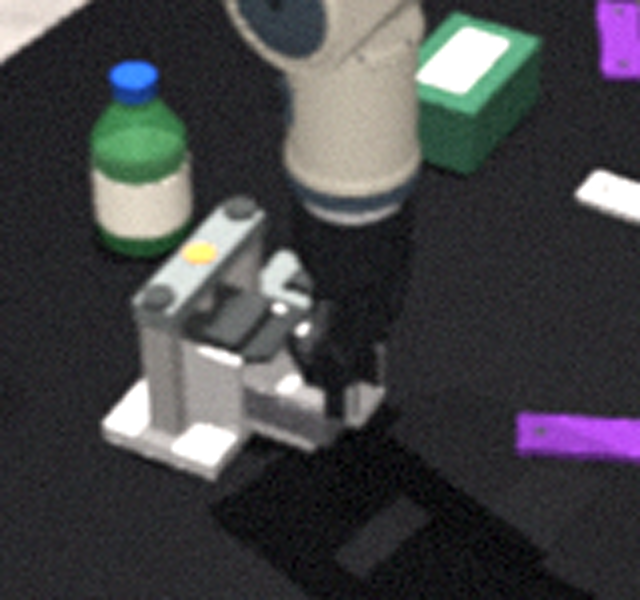

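{"fn": "step_arm", "kwargs": {
  "deltas": [
    {"translation":[0,0,-0.1],"rot":[0,0,0]},
    {"translation":[0,0,-0.1],"rot":[0,0,0]},
    {"translation":[0,0,-0.1],"rot":[0,0,0]},
    {"translation":[1.5,0,-0.2],"rot":[0,0,0]},
    {"translation":[3.2,0,-0.2],"rot":[0,0,0]}
  ],
  "grip": 85
}}

```text
clock: 26.42
eef_pos: [460.8, -40.8, 216.1]
tcp_rot: [3.141, -0.001, -3.026]
contact_force: [-0.1, -0.2, -0.1]
opening: 0.666
```

{"fn": "step_arm", "kwargs": {
  "deltas": [
    {"translation":[0,0,0],"rot":[0,0,0]},
    {"translation":[0,0,0],"rot":[0,0,0]},
    {"translation":[0,0,0],"rot":[0,0,0]},
    {"translation":[0,0,0],"rot":[0,0,0]},
    {"translation":[-0.7,0,0],"rot":[0,0,0]},
    {"translation":[-1.4,0,0],"rot":[0,0,0]},
    {"translation":[-2.1,0,0],"rot":[0,0,0]}
  ],
  "grip": 255
}}

```text
clock: 27.3
eef_pos: [483.7, -38.2, 216.1]
tcp_rot: [-3.142, -0.0, -3.026]
contact_force: [-0.5, -0.0, 0.3]
opening: -0.0
```

Run:
```python
from h import *
s=stat(); g=grab("side"); show(g,(240,180,400,330),4,"s20",1.3)
```

```text
t27.30 [483.7 -38.2 216.1] [-3.142 -0.    -3.026] F [-0.5 -0.   0.3] op -0.000 q [-0.08  0.42  2.07 -0.    0.65 -1.77]
```

View pics/s20.png

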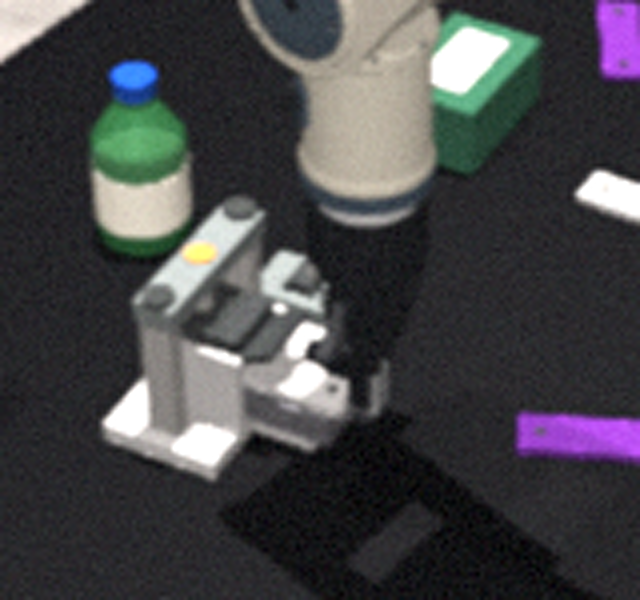

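Spacer lies on the cells, fingertips behind its end. Push home (expected stop at tool x≈491.5).

{"fn": "step_arm", "kwargs": {
  "deltas": [
    {"translation":[-0.4,0,0],"rot":[0,0,0]},
    {"translation":[-0.7,0,0],"rot":[0,0,0]}
  ]
}}

```text
clock: 27.6
eef_pos: [490.2, -37.5, 216.2]
tcp_rot: [3.142, -0.0, -3.026]
contact_force: [0.4, 0.2, -0.1]
opening: 0.0
```

{"fn": "step_arm", "kwargs": {
  "deltas": [
    {"translation":[-0.2,0,0],"rot":[0,0,0]},
    {"translation":[-0.35,0,0],"rot":[0,0,0]}
  ]
}}

```text
clock: 27.85
eef_pos: [491.8, -37.2, 215.8]
tcp_rot: [3.141, -0.005, -3.026]
contact_force: [-11.0, -3.4, 10.3]
opening: -0.004
```

{"fn": "step_arm", "kwargs": {
  "deltas": [
    {"translation":[1,0,0],"rot":[0,0,0]},
    {"translation":[4,0,-2],"rot":[0,0,0]},
    {"translation":[4,0,-8],"rot":[0,0,0]},
    {"translation":[4,0,-12],"rot":[0,0,0]},
    {"translation":[4,0,-12],"rot":[0,0,0]}
  ],
  "grip": 0
}}

```text
clock: 28.48
eef_pos: [454.7, -41.8, 339.2]
tcp_rot: [-3.14, 0.007, -3.027]
contact_force: [-0.1, -0.2, -0.0]
opening: 0.998
```

Run:
```python
from h import *
s=stat(); f=grab("wrist"); show(f,(200,200,440,410),3,"w21")
plates(grab("top"))
a=-.128; c=np.array([455.2,173.2]); t=c-44*np.array([np.cos(a),np.sin(a)]); plan(*t,280,a+np.pi)
```

```text
t28.48 [454.7 -41.8 339.2] [-3.14   0.007 -3.027] F [-0.1 -0.2 -0. ] op 0.998 q [-0.1   0.17  2.05  0.    0.91 -1.78]
spacer (451.7,-378.2) 110x35 yaw 0.044 px [445. 278.]
spacer (487.2,263.3) 111x34 yaw -0.045 px [159. 255.]
spacer (615.4,249.4) 110x34 yaw -0.152 px [168. 199.]
cm [ 1.64 22.39  5.61] rot [-0.     0.001  0.243] rows lin 3.7 ang 1.3
```

View pics/w21.png

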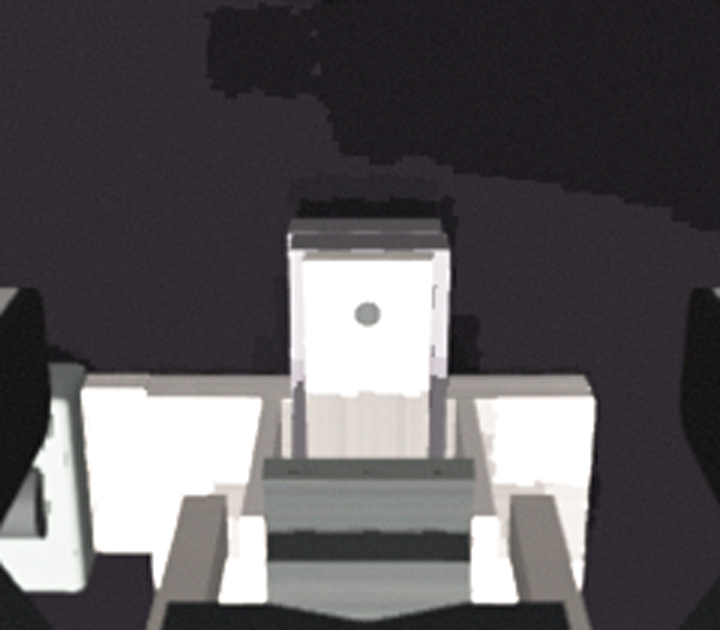

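{"fn": "step_arm", "kwargs": {
  "deltas": [
    {"translation":[1.6,22.4,5.6],"rot":[0,0,0.243]},
    {"translation":[1.6,22.4,5.6],"rot":[0,0,0.243]},
    {"translation":[1.6,22.4,5.6],"rot":[0,0,0.243]},
    {"translation":[1.6,22.4,5.6],"rot":[0,0,0.243]},
    {"translation":[1.6,22.4,5.6],"rot":[0,0,0.243]},
    {"translation":[1.6,22.4,5.6],"rot":[0,0,0.243]}
  ],
  "grip": 0
}}

```text
clock: 29.32
eef_pos: [411.6, 178.7, 279.1]
tcp_rot: [-3.14, -0.002, 3.015]
contact_force: [0.5, 0.7, -0.0]
opening: 1.002
```

Run:
```python
from h import *
s=stat(); f=grab("wrist","w22")
```

```text
t29.32 [411.6 178.7 279.1] [-3.140e+00 -2.000e-03  3.015e+00] F [ 0.5  0.7 -0. ] op 1.002 q [ 0.41  0.26  2.11 -0.    0.78 -1.04]
```

View pics/w22.png

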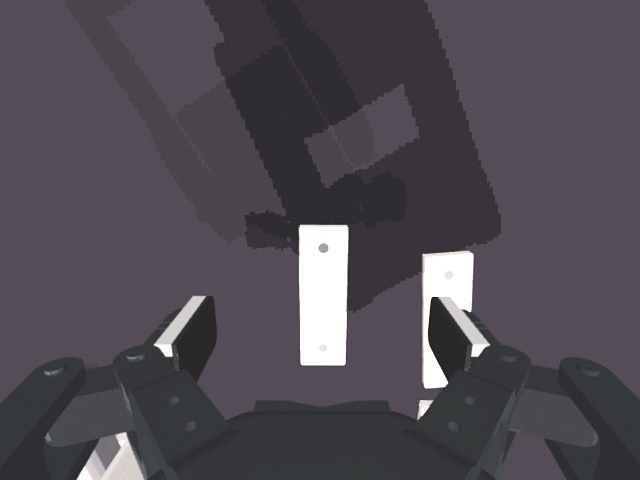

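Run:
```python
from h import *
grasp(grab("wrist"),[(299.5,227),(348,227),(345.5,365),(301.5,365)],8,44,172)
```

```text
c [458.3 174.2] L 110.8 W 33.7 a -0.128
cm [-0.23  0.22 10.78] rot [-0.001 -0.001 -0.001] rows lin 1.7 ang 0.0
```

{"fn": "step_arm", "kwargs": {
  "deltas": [
    {"translation":[-0.2,0.1,4],"rot":[0,0,0]},
    {"translation":[-0.2,0.1,8.5],"rot":[0,0,0]},
    {"translation":[-0.2,0.1,10.6],"rot":[0,0,0]},
    {"translation":[-0.2,0.1,10.6],"rot":[0,0,0]}
  ],
  "grip": 95
}}

```text
clock: 29.92
eef_pos: [414.0, 178.4, 173.1]
tcp_rot: [-3.14, -0.003, 3.012]
contact_force: [-0.2, 0.4, 0.2]
opening: 0.626
```

{"fn": "step_arm", "kwargs": {
  "deltas": [
    {"translation":[0,0,0],"rot":[0,0,0]},
    {"translation":[0,0,0],"rot":[0,0,0]},
    {"translation":[0,0,0],"rot":[0,0,0]},
    {"translation":[0,0,0],"rot":[0,0,0]}
  ],
  "grip": 255,
  "squeeze": 100
}}

```text
clock: 30.42
eef_pos: [414.8, 179.6, 175.7]
tcp_rot: [3.141, 0.002, 3.014]
contact_force: [-0.4, -2.5, 5.3]
opening: 0.356
```

Run:
```python
from h import *
s=stat()
u=np.array([np.cos(.115),np.sin(.115)]);bed=np.array([555.5,-30])
plan(*(bed-160*u),232,.115+np.pi)
```

```text
t30.43 [414.8 179.6 175.7] [3.141e+00 2.000e-03 3.014e+00] F [-0.4 -2.5  5.3] op 0.356 q [ 0.41  0.46  2.15 -0.    0.52 -1.04]
cm [ -1.11 -22.84  -5.64] rot [ 0.001  0.002 -0.243] rows lin 3.8 ang 1.3
```

{"fn": "step_arm", "kwargs": {
  "deltas": [
    {"translation":[0,0,-2],"rot":[0,0,0]},
    {"translation":[0,-3,-5],"rot":[0,0,-0.1]},
    {"translation":[-0.5,-9,-5.6],"rot":[0,0,-0.243]},
    {"translation":[-1.1,-15,-5.6],"rot":[0,0,-0.243]},
    {"translation":[-1.1,-20,-5.6],"rot":[0,0,-0.243]},
    {"translation":[-1.1,-22.8,-5.6],"rot":[0,0,-0.243]},
    {"translation":[-1.1,-22.8,-5.6],"rot":[0,0,-0.243]}
  ]
}}

```text
clock: 31.3
eef_pos: [396.1, -49.5, 231.3]
tcp_rot: [-3.141, 0.002, -3.03]
contact_force: [0.1, 0.3, -0.6]
opening: 0.351
```

Run:
```python
from h import *
s=stat(); f=grab("wrist","w23")
u=np.array([np.cos(.115),np.sin(.115)]);bed=np.array([555.5,-30])
plan(*(bed-62*u),226,.115+np.pi)
```

```text
t31.30 [396.1 -49.5 231.3] [-3.141e+00  2.000e-03 -3.030e+00] F [ 0.1  0.3 -0.6] op 0.351 q [-0.13  0.29  2.24 -0.    0.61 -1.81]
cm [-9.83  0.05  0.54] rot [-0.     0.002 -0.002] rows lin 1.6 ang 0.0
```

View pics/w23.png

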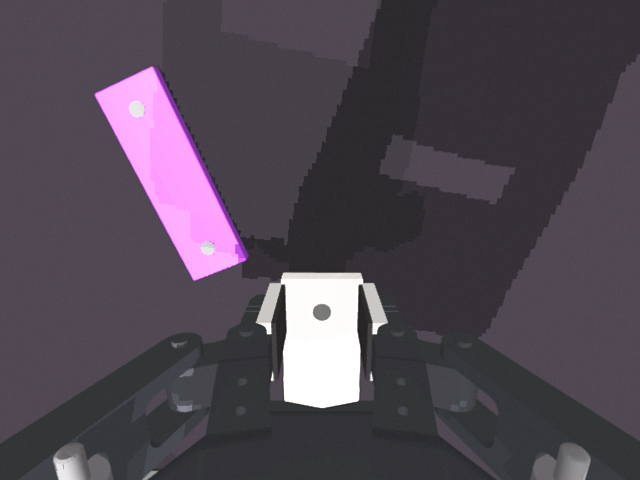

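{"fn": "step_arm", "kwargs": {
  "deltas": [
    {"translation":[-1.5,-0.1,0.5],"rot":[0,0,0]},
    {"translation":[-3.2,-0.1,0.5],"rot":[0,0,0]},
    {"translation":[-5,-0.1,0.5],"rot":[0,0,0]},
    {"translation":[-6.7,-0.1,0.5],"rot":[0,0,0]},
    {"translation":[-8.4,-0.1,0.5],"rot":[0,0,0]},
    {"translation":[-9.9,-0.1,0.5],"rot":[0,0,0]},
    {"translation":[-9.9,-0.1,0.5],"rot":[0,0,0]}
  ]
}}

```text
clock: 32.22
eef_pos: [495.7, -37.4, 225.2]
tcp_rot: [-3.141, 0.001, -3.026]
contact_force: [-0.7, -0.7, -1.5]
opening: 0.353
```

Run:
```python
from h import *
s=stat(); g=grab("side"); show(g,(240,180,400,330),4,"s24",1.3)
u=np.array([np.cos(.115),np.sin(.115)]);bed=np.array([555.5,-30])
plan(*(bed-62*u),223,.115+np.pi)
```

```text
t32.23 [495.7 -37.4 225.2] [-3.141e+00  1.000e-03 -3.026e+00] F [-0.7 -0.7 -1.5] op 0.353 q [-0.08  0.41  2.04  0.    0.69 -1.76]
cm [0.08 0.04 0.2 ] rot [ 0. -0.  0.] rows lin 0.0 ang 0.0
```

View pics/s24.png

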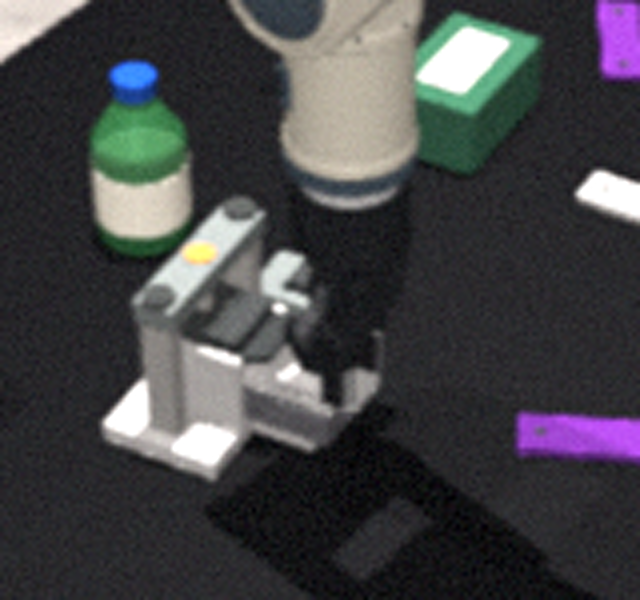

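Lower 2 mm, release, back off, close and push.

{"fn": "step_arm", "kwargs": {
  "deltas": [
    {"translation":[0,0,0.2],"rot":[0,0,0]},
    {"translation":[0,0,0.25],"rot":[0,0,0]}
  ]
}}

```text
clock: 32.52
eef_pos: [493.9, -37.5, 222.7]
tcp_rot: [3.141, -0.001, -3.027]
contact_force: [-2.5, 0.2, 6.4]
opening: 0.353
```

{"fn": "step_arm", "kwargs": {
  "deltas": [
    {"translation":[0,0,0],"rot":[0,0,0]},
    {"translation":[0,0,-0.1],"rot":[0,0,0]},
    {"translation":[0,0,-0.15],"rot":[0,0,0]},
    {"translation":[1.5,0,-0.15],"rot":[0,0,0]},
    {"translation":[3.4,0,-0.15],"rot":[0,0,0]}
  ],
  "grip": 85
}}

```text
clock: 33.15
eef_pos: [459.6, -41.4, 224.1]
tcp_rot: [3.142, -0.0, -3.026]
contact_force: [-0.1, -0.1, -0.1]
opening: 0.661
```

{"fn": "step_arm", "kwargs": {
  "deltas": [
    {"translation":[0,0,0],"rot":[0,0,0]},
    {"translation":[0,0,0],"rot":[0,0,0]},
    {"translation":[0,0,0],"rot":[0,0,0]},
    {"translation":[0,0,0],"rot":[0,0,0]},
    {"translation":[-0.7,0,0],"rot":[0,0,0]},
    {"translation":[-1.4,0,0],"rot":[0,0,0]},
    {"translation":[-2.1,0,0],"rot":[0,0,0]}
  ],
  "grip": 255
}}

```text
clock: 34.02
eef_pos: [482.2, -38.8, 224.1]
tcp_rot: [3.142, -0.0, -3.026]
contact_force: [-1.2, -0.7, 0.8]
opening: 0.001
```

{"fn": "step_arm", "kwargs": {
  "deltas": [
    {"translation":[-0.4,0,0],"rot":[0,0,0]},
    {"translation":[-0.8,0,0],"rot":[0,0,0]}
  ]
}}

```text
clock: 34.28
eef_pos: [489.7, -38.0, 224.1]
tcp_rot: [3.142, -0.0, -3.026]
contact_force: [-0.6, 1.0, 1.1]
opening: 0.003
```

{"fn": "step_arm", "kwargs": {
  "deltas": [
    {"translation":[-0.2,0,0],"rot":[0,0,0]},
    {"translation":[-0.35,0,0],"rot":[0,0,0]}
  ]
}}

```text
clock: 34.52
eef_pos: [491.6, -37.7, 223.8]
tcp_rot: [3.141, -0.004, -3.026]
contact_force: [-10.1, -2.8, 8.7]
opening: 0.002
```

{"fn": "step_arm", "kwargs": {
  "deltas": [
    {"translation":[1,0,0],"rot":[0,0,0]},
    {"translation":[4,0,-2],"rot":[0,0,0]},
    {"translation":[4,0,-8],"rot":[0,0,0]},
    {"translation":[4,0,-12],"rot":[0,0,0]},
    {"translation":[4,0,-12],"rot":[0,0,0]}
  ],
  "grip": 0
}}

```text
clock: 35.15
eef_pos: [454.2, -42.3, 347.2]
tcp_rot: [-3.14, 0.007, -3.027]
contact_force: [0.3, -0.0, -0.3]
opening: 0.996
```

Run:
```python
from h import *
s=stat(); f=grab("wrist"); show(f,(200,200,440,410),3,"w25")
plates(grab("top"))
a=-.045; c=np.array([487.2,263.3]); t=c-44*np.array([np.cos(a),np.sin(a)]); plan(*t,280,a+np.pi)
g=grab("side"); show(g,(260,215,340,305),6,"s25",1.3)
```

```text
t35.15 [454.2 -42.3 347.2] [-3.14   0.007 -3.027] F [ 0.3 -0.  -0.3] op 0.996 q [-0.1   0.16  2.04  0.    0.93 -1.78]
spacer (451.7,-378.3) 110x35 yaw 0.050 px [445. 278.]
spacer (474.5,308.6) 110x34 yaw -0.048 px [139. 260.]
spacer (615.4,249.4) 110x34 yaw -0.152 px [168. 199.]
cm [-2.55 30.66  6.41] rot [-0.     0.001  0.16 ] rows lin 5.0 ang 0.9
```

View pics/w25.png

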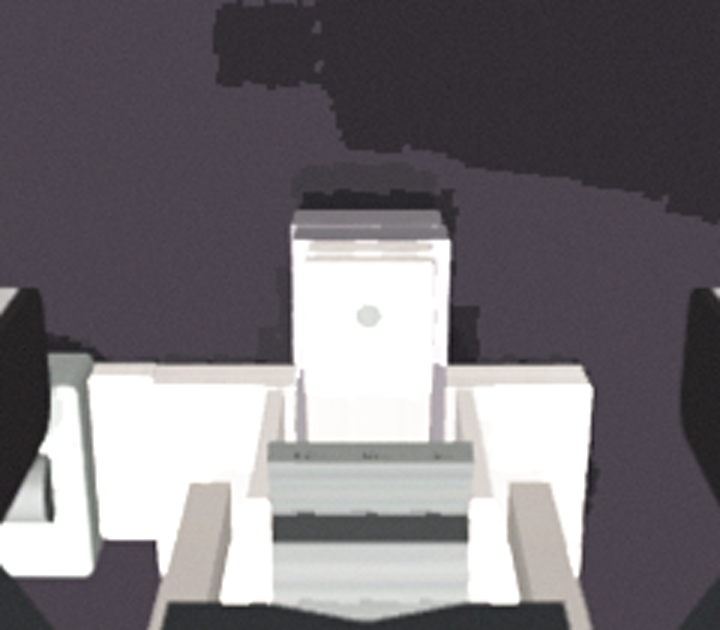

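View pics/s25.png

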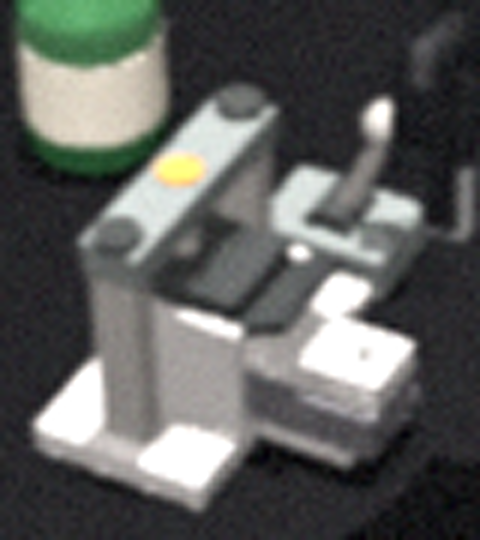

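Run:
```python
from h import *
a=-.048; c=np.array([476.5,309.5]); t=c-44*np.array([np.cos(a),np.sin(a)]); plan(*t,280,a+np.pi)
```

```text
cm [-2.06 35.38  6.35] rot [ 0.    -0.001  0.163] rows lin 5.8 ang 0.9
```

{"fn": "step_arm", "kwargs": {
  "deltas": [
    {"translation":[-2,35.4,6.4],"rot":[0,0,0.163]},
    {"translation":[-2,35.4,6.4],"rot":[0,0,0.163]},
    {"translation":[-2,35.4,6.4],"rot":[0,0,0.163]},
    {"translation":[-2,35.4,6.4],"rot":[0,0,0.163]},
    {"translation":[-2,35.4,6.4],"rot":[0,0,0.163]},
    {"translation":[-2,35.4,6.4],"rot":[0,0,0.163]},
    {"translation":[-2,35.4,6.4],"rot":[0,0,0.163]},
    {"translation":[-2,35.4,6.4],"rot":[0,0,0.163]}
  ],
  "grip": 0
}}

```text
clock: 36.3
eef_pos: [431.8, 311.3, 278.7]
tcp_rot: [-3.139, -0.002, 3.095]
contact_force: [0.2, -0.5, -0.8]
opening: 0.998
```

Run:
```python
from h import *
s=stat(); f=grab("wrist","w26")
```

```text
t36.30 [431.8 311.3 278.7] [-3.139e+00 -2.000e-03  3.095e+00] F [ 0.2 -0.5 -0.8] op 0.998 q [ 0.62  0.37  1.94 -0.    0.84 -0.9 ]
```

View pics/w26.png

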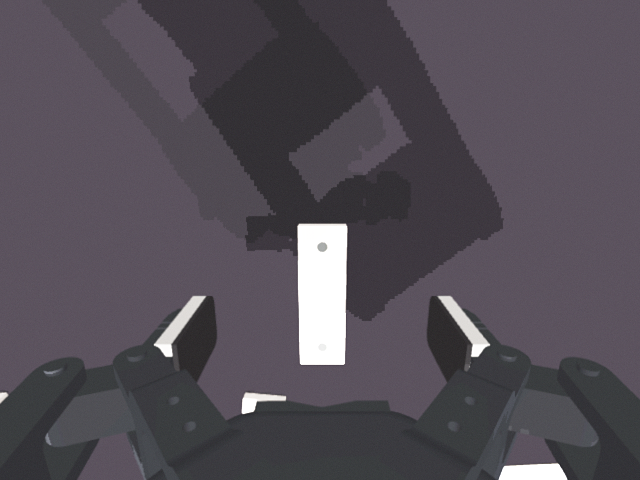

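Run:
```python
from h import *
grasp(grab("wrist"),[(298.5,226.5),(346.5,226.5),(345,364),(300,364)],8,44,173)
```

```text
c [477.6 309.5] L 110.1 W 33.2 a -0.047
cm [-0.14  0.11 10.65] rot [-0.001 -0.001 -0.002] rows lin 1.7 ang 0.0
```

{"fn": "step_arm", "kwargs": {
  "deltas": [
    {"translation":[-0.1,0,4],"rot":[0,0,0]},
    {"translation":[-0.1,0,8.5],"rot":[0,0,0]},
    {"translation":[-0.1,0,10.6],"rot":[0,0,0]},
    {"translation":[-0.1,0,10.6],"rot":[0,0,0]}
  ],
  "grip": 95
}}

```text
clock: 36.9
eef_pos: [433.2, 310.1, 173.0]
tcp_rot: [-3.139, -0.003, 3.092]
contact_force: [-0.3, -0.2, -0.2]
opening: 0.625
```

{"fn": "step_arm", "kwargs": {
  "deltas": [
    {"translation":[0,0,0],"rot":[0,0,0]},
    {"translation":[0,0,0],"rot":[0,0,0]},
    {"translation":[0,0,0],"rot":[0,0,0]},
    {"translation":[0,0,0],"rot":[0,0,0]}
  ],
  "grip": 255,
  "squeeze": 100
}}

```text
clock: 37.4
eef_pos: [434.1, 311.7, 175.9]
tcp_rot: [3.141, 0.002, 3.094]
contact_force: [-0.4, -3.3, 6.6]
opening: 0.35
```

Run:
```python
from h import *
s=stat()
u=np.array([np.cos(.115),np.sin(.115)]);bed=np.array([555.5,-30])
plan(*(bed-160*u),240,.115+np.pi)
```

```text
t37.40 [434.1 311.7 175.9] [3.141e+00 2.000e-03 3.094e+00] F [-0.4 -3.3  6.6] op 0.350 q [ 0.62  0.54  1.98 -0.    0.62 -0.9 ]
cm [  2.01 -36.13  -6.45] rot [ 0.001  0.002 -0.163] rows lin 5.9 ang 0.9
```

{"fn": "step_arm", "kwargs": {
  "deltas": [
    {"translation":[0,0,-2],"rot":[0,0,0]},
    {"translation":[0.3,-5,-5],"rot":[0,0,-0.1]},
    {"translation":[0.6,-11,-6.4],"rot":[0,0,-0.163]},
    {"translation":[1,-17,-6.4],"rot":[0,0,-0.163]},
    {"translation":[1.5,-23,-6.4],"rot":[0,0,-0.163]},
    {"translation":[2,-29,-6.4],"rot":[0,0,-0.163]},
    {"translation":[2,-36.1,-6.4],"rot":[0,0,-0.163]},
    {"translation":[2,-36.1,-6.4],"rot":[0,0,-0.163]}
  ]
}}

```text
clock: 38.4
eef_pos: [396.1, -51.2, 239.2]
tcp_rot: [-3.141, 0.002, -3.032]
contact_force: [0.6, 1.0, -1.0]
opening: 0.353
```

Run:
```python
from h import *
f=grab("wrist","w27"); s=stat()
u=np.array([np.cos(.115),np.sin(.115)]);bed=np.array([555.5,-30])
plan(*(bed-62*u),233,.115+np.pi)
```

```text
t38.45 [396.3 -50.3 239.1] [-3.141e+00  2.000e-03 -3.031e+00] F [ 0.   0.1 -0.4] op 0.351 q [-0.13  0.27  2.23 -0.    0.63 -1.81]
cm [-9.85  0.23  0.63] rot [-0.001  0.002 -0.004] rows lin 1.6 ang 0.0
```

View pics/w27.png

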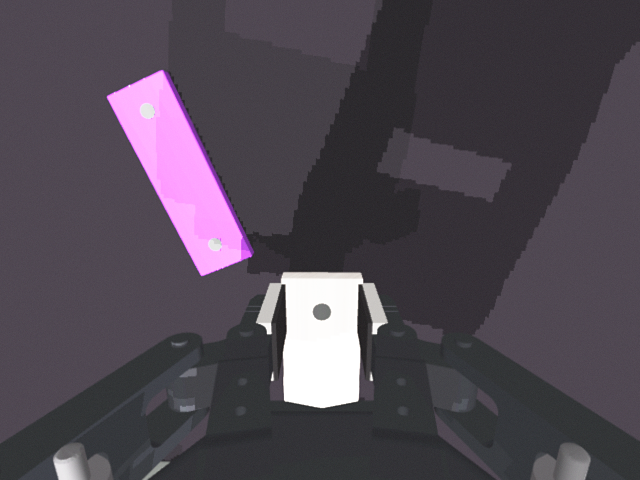

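{"fn": "step_arm", "kwargs": {
  "deltas": [
    {"translation":[-1.5,0,0.65],"rot":[0,0,0]},
    {"translation":[-3.2,0,0.65],"rot":[0,0,0]},
    {"translation":[-5,0,0.65],"rot":[0,0,0]},
    {"translation":[-6.5,0,0.65],"rot":[0,0,0]},
    {"translation":[-8,0,0.65],"rot":[0,0,0]},
    {"translation":[-9,0,0.65],"rot":[0,0,0]},
    {"translation":[-9.8,0,0.65],"rot":[0,0,0]},
    {"translation":[-9.8,0,0.7],"rot":[0,0,0]}
  ]
}}

```text
clock: 39.45
eef_pos: [494.0, -36.7, 231.2]
tcp_rot: [-3.142, 0.0, -3.026]
contact_force: [-0.5, 0.2, -0.6]
opening: 0.35
```

Run:
```python
from h import *
s=stat(); g=grab("side"); show(g,(240,180,400,330),4,"s28",1.3)
u=np.array([np.cos(.115),np.sin(.115)]);bed=np.array([555.5,-30])
plan(*(bed-62*u),231,.115+np.pi)
```

```text
t39.45 [494.  -36.7 231.2] [-3.142  0.    -3.026] F [-0.5  0.2 -0.6] op 0.350 q [-0.08  0.4   2.04  0.    0.7  -1.76]
cm [-0.03 -0.04  0.  ] rot [ 0. -0.  0.] rows lin 0.0 ang 0.0
```

View pics/s28.png

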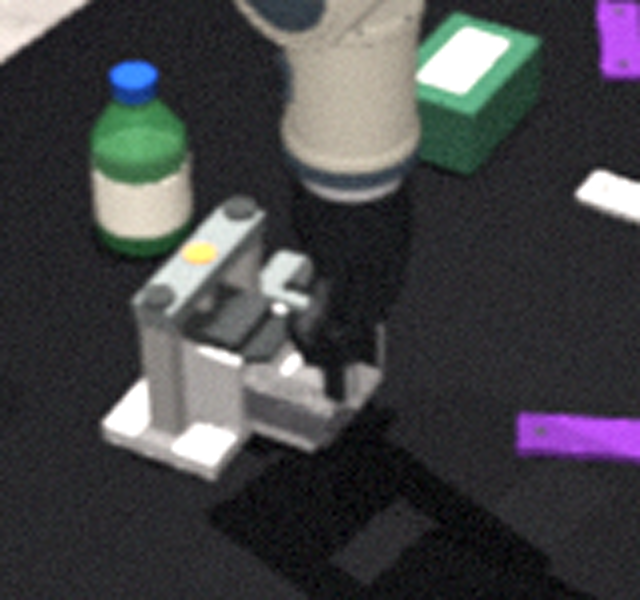

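{"fn": "step_arm", "kwargs": {
  "deltas": [
    {"translation":[0,0,0.1],"rot":[0,0,0]},
    {"translation":[0,0,0.1],"rot":[0,0,0]}
  ]
}}

```text
clock: 39.75
eef_pos: [493.3, -36.8, 230.8]
tcp_rot: [3.142, 0.0, -3.027]
contact_force: [-3.0, 0.4, 7.7]
opening: 0.348
```

{"fn": "step_arm", "kwargs": {
  "deltas": [
    {"translation":[0,0,0],"rot":[0,0,0]},
    {"translation":[0,0,-0.1],"rot":[0,0,0]},
    {"translation":[0,0,-0.2],"rot":[0,0,0]},
    {"translation":[1.5,0,-0.2],"rot":[0,0,0]},
    {"translation":[3.4,0,-0.2],"rot":[0,0,0]}
  ],
  "grip": 85
}}

```text
clock: 40.38
eef_pos: [458.6, -40.6, 232.0]
tcp_rot: [3.141, -0.001, -3.026]
contact_force: [0.2, -0.1, 0.0]
opening: 0.666
```

{"fn": "step_arm", "kwargs": {
  "deltas": [
    {"translation":[0,0,0],"rot":[0,0,0]},
    {"translation":[0,0,0],"rot":[0,0,0]},
    {"translation":[0,0,0],"rot":[0,0,0]},
    {"translation":[0,0,0],"rot":[0,0,0]},
    {"translation":[-0.7,0,0],"rot":[0,0,0]},
    {"translation":[-1.4,0,0],"rot":[0,0,0]},
    {"translation":[-2.1,0,0],"rot":[0,0,0]}
  ],
  "grip": 255
}}

```text
clock: 41.25
eef_pos: [481.3, -38.1, 232.1]
tcp_rot: [-3.142, -0.0, -3.026]
contact_force: [-1.9, -0.3, 0.8]
opening: -0.001
```

{"fn": "step_arm", "kwargs": {
  "deltas": [
    {"translation":[-0.4,0,0],"rot":[0,0,0]},
    {"translation":[-0.7,0,0],"rot":[0,0,0]}
  ]
}}

```text
clock: 41.5
eef_pos: [487.8, -37.3, 232.1]
tcp_rot: [3.142, -0.0, -3.026]
contact_force: [-0.2, -1.1, 0.8]
opening: 0.001
```

{"fn": "step_arm", "kwargs": {
  "deltas": [
    {"translation":[-0.25,0,0],"rot":[0,0,0]},
    {"translation":[-0.5,0,0],"rot":[0,0,0]}
  ]
}}

```text
clock: 41.75
eef_pos: [491.5, -36.8, 231.8]
tcp_rot: [3.141, -0.004, -3.026]
contact_force: [-10.4, -3.3, 8.3]
opening: -0.0
```

Run:
```python
from h import *
s=stat(); g=grab("side"); show(g,(240,180,400,330),4,"s29",1.3)
```

```text
t41.75 [491.5 -36.8 231.8] [ 3.141 -0.004 -3.026] F [-10.4  -3.3   8.3] op -0.000 q [-0.08  0.4   2.04 -0.    0.7  -1.76]
```

View pics/s29.png

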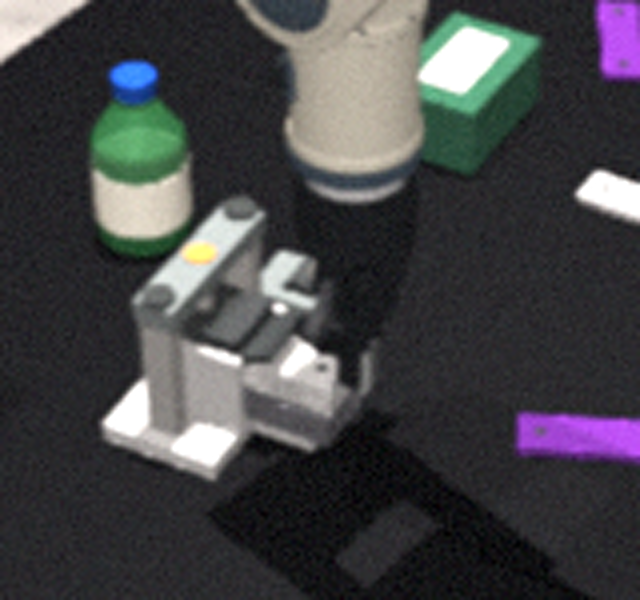

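{"fn": "step_arm", "kwargs": {
  "deltas": [
    {"translation":[1,0,0],"rot":[0,0,0]},
    {"translation":[4,0,-2],"rot":[0,0,0]},
    {"translation":[4,0,-8],"rot":[0,0,0]},
    {"translation":[4,0,-11],"rot":[0,0,0]},
    {"translation":[4,0,-11],"rot":[0,0,0]}
  ],
  "grip": 0
}}

```text
clock: 42.42
eef_pos: [453.5, -41.5, 344.5]
tcp_rot: [-3.14, 0.006, -3.027]
contact_force: [0.1, -0.3, -0.1]
opening: 1.001
```

Run:
```python
from h import *
s=stat(); f=grab("wrist"); show(f,(200,200,440,410),3,"w30")
plates(grab("top"))
g=grab("side"); show(g,(260,215,340,305),6,"s30",1.3)
a=.05; c=np.array([453.5,-376]); t=c-44*np.array([np.cos(a),np.sin(a)]); plan(*t,280,a+np.pi)
```

```text
t42.42 [453.5 -41.5 344.5] [-3.14   0.006 -3.027] F [ 0.1 -0.3 -0.1] op 1.001 q [-0.09  0.16  2.05  0.    0.93 -1.78]
spacer (451.7,-378.3) 110x35 yaw 0.053 px [445. 278.]
spacer (615.4,249.4) 110x34 yaw -0.152 px [168. 199.]
cm [  8.11 -32.97   6.12] rot [ 0.    -0.001  0.065] rows lin 5.5 ang 0.3
```

View pics/w30.png

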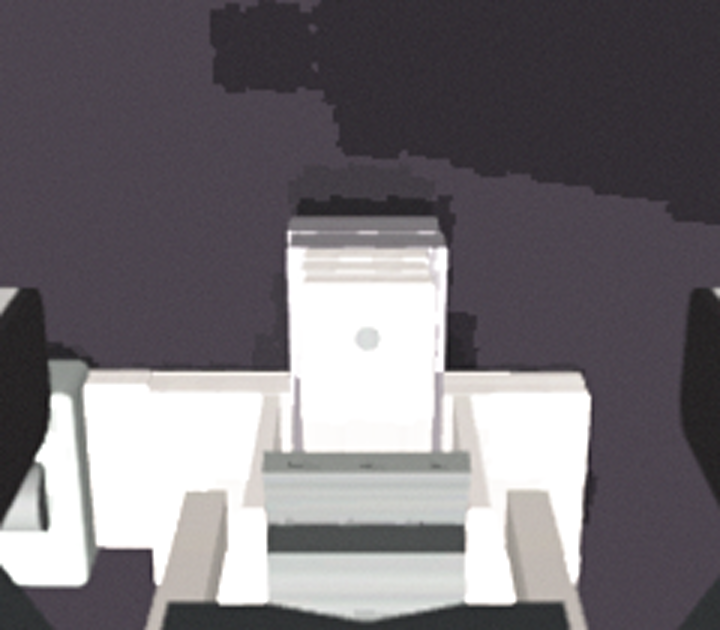

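View pics/s30.png

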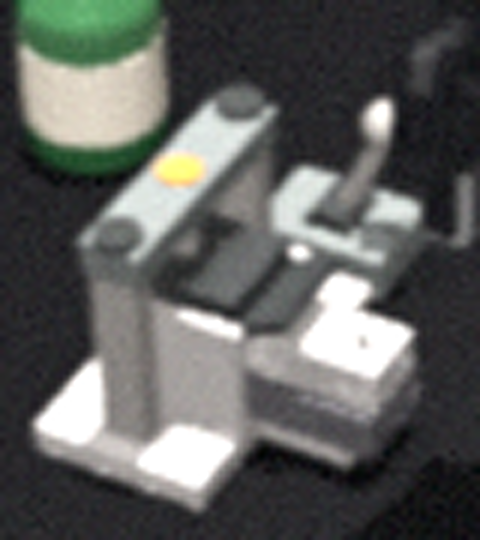

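{"fn": "step_arm", "kwargs": {
  "deltas": [
    {"translation":[8.1,-33,6.1],"rot":[0,0,0.065]},
    {"translation":[8.1,-33,6.1],"rot":[0,0,0.065]},
    {"translation":[8.1,-33,6.1],"rot":[0,0,0.065]},
    {"translation":[8.1,-33,6.1],"rot":[0,0,0.065]},
    {"translation":[8.1,-33,6.1],"rot":[0,0,0.065]},
    {"translation":[8.1,-33,6.1],"rot":[0,0,0.065]},
    {"translation":[8.1,-33,6.1],"rot":[0,0,0.065]},
    {"translation":[8.1,-33,6.1],"rot":[0,0,0.065]}
  ],
  "grip": 0
}}

```text
clock: 43.58
eef_pos: [409.9, -377.7, 279.9]
tcp_rot: [3.139, -0.002, -3.092]
contact_force: [0.3, 0.1, -0.6]
opening: 0.999
```

Run:
```python
from h import *
s=stat(); f=grab("wrist","w31")
```

```text
t43.58 [ 409.9 -377.7  279.9] [ 3.139e+00 -2.000e-03 -3.092e+00] F [ 0.3  0.1 -0.6] op 0.999 q [-0.75  0.4   1.88  0.    0.86 -2.37]
```

View pics/w31.png

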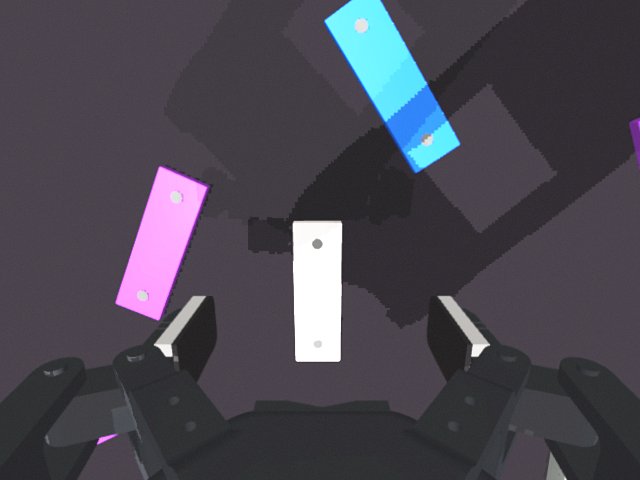

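Run:
```python
from h import *
grasp(grab("wrist"),[(293,224),(341.5,224),(340.5,360.5),(296,360.5)],8,44,173)
```

```text
c [ 454.1 -377. ] L 109.3 W 33.7 a 0.055
cm [ 0.03 -0.22 10.77] rot [ 0.001 -0.001 -0.004] rows lin 1.7 ang 0.0
```

{"fn": "step_arm", "kwargs": {
  "deltas": [
    {"translation":[0,-0.2,4],"rot":[0,0,0]},
    {"translation":[0,-0.2,8.5],"rot":[0,0,0]},
    {"translation":[0,-0.2,10.7],"rot":[0,0,0]},
    {"translation":[0,-0.2,10.7],"rot":[0,0,0]}
  ],
  "grip": 95
}}

```text
clock: 44.18
eef_pos: [410.3, -379.0, 172.9]
tcp_rot: [3.139, -0.002, -3.09]
contact_force: [0.1, -0.7, 0.1]
opening: 0.623
```

{"fn": "step_arm", "kwargs": {
  "deltas": [
    {"translation":[0,0,0],"rot":[0,0,0]},
    {"translation":[0,0,0],"rot":[0,0,0]},
    {"translation":[0,0,0],"rot":[0,0,0]},
    {"translation":[0,0,0],"rot":[0,0,0]}
  ],
  "grip": 255,
  "squeeze": 100
}}

```text
clock: 44.68
eef_pos: [411.1, -380.6, 176.0]
tcp_rot: [-3.14, 0.002, -3.091]
contact_force: [-0.1, 3.3, 7.0]
opening: 0.35
```

Run:
```python
from h import *
s=stat()
u=np.array([np.cos(.115),np.sin(.115)]);bed=np.array([555.5,-30])
plan(*(bed-160*u),250,.115+np.pi)
```

```text
t44.67 [ 411.1 -380.6  176. ] [-3.140e+00  2.000e-03 -3.091e+00] F [-0.1  3.3  7. ] op 0.350 q [-0.75  0.57  1.92  0.    0.65 -2.37]
cm [-0.24 33.24 -7.45] rot [-0.001  0.002 -0.065] rows lin 5.5 ang 0.3
```

{"fn": "step_arm", "kwargs": {
  "deltas": [
    {"translation":[0,0,-3],"rot":[0,0,0]},
    {"translation":[0,5,-6],"rot":[0,0,-0.03]},
    {"translation":[-0.2,11,-7.4],"rot":[0,0,-0.065]},
    {"translation":[-0.2,17,-7.4],"rot":[0,0,-0.065]},
    {"translation":[-0.2,23,-7.4],"rot":[0,0,-0.065]},
    {"translation":[-0.2,29,-7.4],"rot":[0,0,-0.065]},
    {"translation":[-0.2,33.2,-7.4],"rot":[0,0,-0.065]},
    {"translation":[-0.2,33.2,-7.4],"rot":[0,0,-0.065]}
  ]
}}

```text
clock: 45.68
eef_pos: [395.6, -46.7, 249.1]
tcp_rot: [-3.141, 0.002, -3.022]
contact_force: [-0.1, -0.1, -1.3]
opening: 0.349
```

Run:
```python
from h import *
f=grab("wrist","w32");f=grab("wrist"); s=stat()
u=np.array([np.cos(.115),np.sin(.115)]);bed=np.array([555.5,-30])
plan(*(bed-62*u),240.5,.115+np.pi)
```

```text
t45.77 [396.2 -48.7 249. ] [-3.141e+00  2.000e-03 -3.025e+00] F [-0.1  0.4 -0.6] op 0.352 q [-0.13  0.25  2.23 -0.    0.66 -1.81]
cm [-9.84  0.01  0.87] rot [-0.001  0.002  0.002] rows lin 1.6 ang 0.0
```

View pics/w32.png

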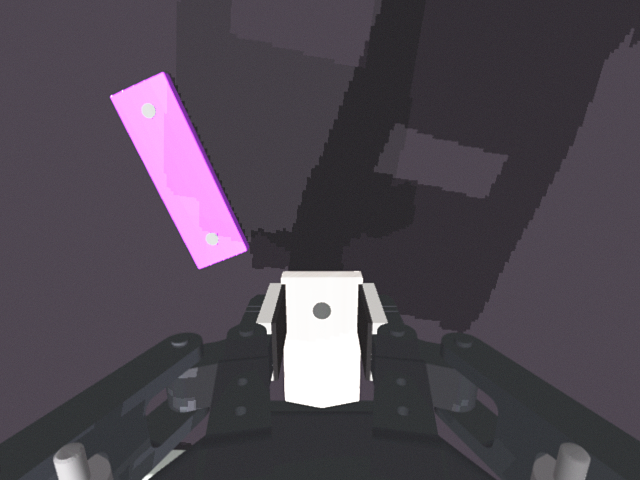

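{"fn": "step_arm", "kwargs": {
  "deltas": [
    {"translation":[-1.5,0.1,0.8],"rot":[0,0,0]},
    {"translation":[-3,0.1,0.8],"rot":[0,0,0]},
    {"translation":[-4.5,0.1,0.8],"rot":[0,0,0]},
    {"translation":[-5.5,0.1,0.8],"rot":[0,0,0]},
    {"translation":[-6.2,0.1,0.8],"rot":[0,0,0]}
  ]
}}

```text
clock: 46.4
eef_pos: [458.0, -40.7, 240.1]
tcp_rot: [3.142, -0.0, -3.026]
contact_force: [-0.7, -0.7, -1.3]
opening: 0.352
```

{"fn": "step_arm", "kwargs": {
  "deltas": [
    {"translation":[-0.7,0,0],"rot":[0,0,0]},
    {"translation":[-1.4,0,0],"rot":[0,0,0]},
    {"translation":[-2.1,0,0],"rot":[0,0,0]}
  ]
}}

```text
clock: 46.78
eef_pos: [476.7, -38.2, 239.5]
tcp_rot: [3.141, -0.005, -3.026]
contact_force: [-4.2, -0.0, -1.4]
opening: 0.354
```

Run:
```python
from h import *
s=stat(); g=grab("side"); show(g,(240,180,400,330),4,"s33",1.3)
u=np.array([np.cos(.115),np.sin(.115)]);bed=np.array([555.5,-30])
plan(*(bed-62*u),239,.115+np.pi)
```

```text
t46.77 [476.7 -38.2 239.5] [ 3.141 -0.005 -3.026] F [-4.2 -0.  -1.4] op 0.354 q [-0.08  0.37  2.07 -0.    0.71 -1.77]
cm [-1.6  -0.08  0.07] rot [ 0.    -0.003  0.   ] rows lin 0.3 ang 0.0
```

View pics/s33.png

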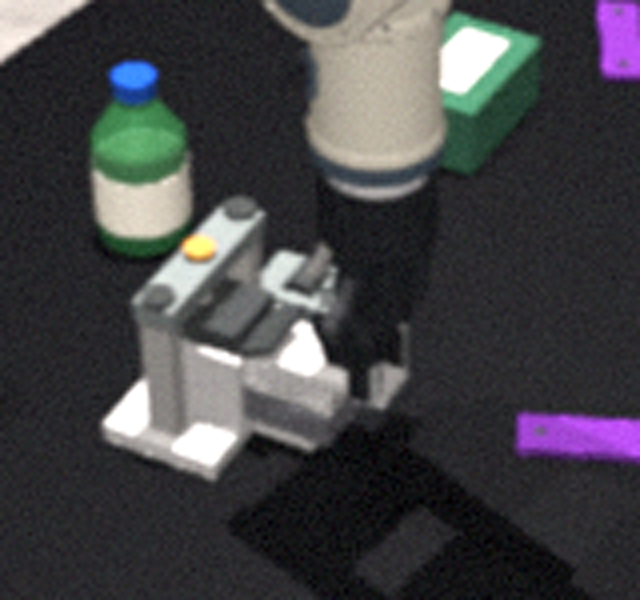

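{"fn": "step_arm", "kwargs": {
  "deltas": [
    {"translation":[-0.7,0,0.05],"rot":[0,0,0]},
    {"translation":[-1.3,0,0.05],"rot":[0,0,0]},
    {"translation":[-1.6,0,0.1],"rot":[0,0,0]},
    {"translation":[-1.6,0,0.1],"rot":[0,0,0]}
  ]
}}

```text
clock: 47.32
eef_pos: [494.4, -36.4, 239.2]
tcp_rot: [-3.142, 0.001, -3.026]
contact_force: [-2.6, -0.4, -2.0]
opening: 0.353
```

{"fn": "step_arm", "kwargs": {
  "deltas": [
    {"translation":[0,0,0],"rot":[0,0,0]},
    {"translation":[0,0,-0.05],"rot":[0,0,0]},
    {"translation":[0,0,-0.15],"rot":[0,0,0]},
    {"translation":[1.5,0,-0.2],"rot":[0,0,0]},
    {"translation":[3.4,0,-0.2],"rot":[0,0,0]}
  ],
  "grip": 85
}}

```text
clock: 47.95
eef_pos: [459.2, -40.4, 241.2]
tcp_rot: [3.142, -0.0, -3.026]
contact_force: [-0.5, 0.2, -0.5]
opening: 0.668
```

{"fn": "step_arm", "kwargs": {
  "deltas": [
    {"translation":[0,0,0],"rot":[0,0,0]},
    {"translation":[0,0,0],"rot":[0,0,0]},
    {"translation":[0,0,0],"rot":[0,0,0]},
    {"translation":[0,0,0],"rot":[0,0,0]},
    {"translation":[-0.7,0,0],"rot":[0,0,0]},
    {"translation":[-1.4,0,0],"rot":[0,0,0]},
    {"translation":[-2.1,0,0],"rot":[0,0,0]}
  ],
  "grip": 255
}}

```text
clock: 48.82
eef_pos: [479.9, -37.8, 240.7]
tcp_rot: [3.141, -0.006, -3.026]
contact_force: [-10.7, -1.1, 9.9]
opening: 0.0
```

Run:
```python
from h import *
s=stat(); g=grab("side"); show(g,(240,180,400,330),4,"s34",1.3)
```

```text
t48.83 [479.9 -37.8 240.7] [ 3.141 -0.006 -3.026] F [-10.7  -1.1   9.9] op 0.000 q [-0.08  0.37  2.06 -0.    0.71 -1.77]
```

View pics/s34.png

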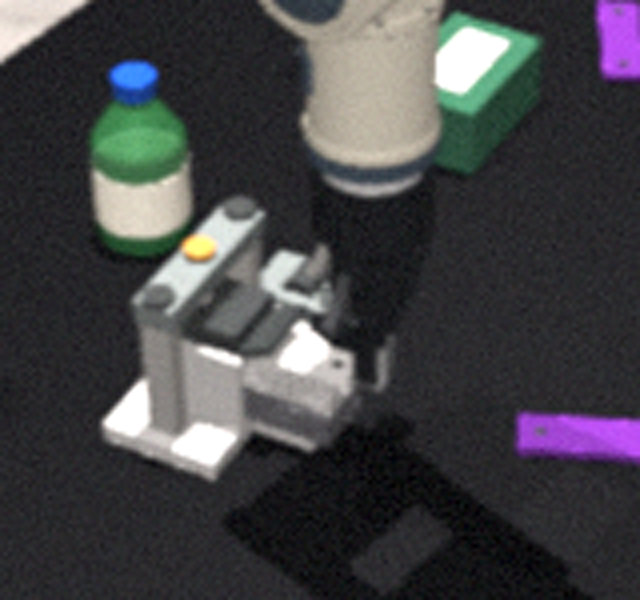

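{"fn": "step_arm", "kwargs": {
  "deltas": [
    {"translation":[-0.3,0,0],"rot":[0,0,0]},
    {"translation":[-0.6,0,0],"rot":[0,0,0]}
  ]
}}

```text
clock: 49.12
eef_pos: [485.8, -37.2, 240.7]
tcp_rot: [3.141, -0.005, -3.026]
contact_force: [-9.2, -1.9, 6.3]
opening: 0.003
```

{"fn": "step_arm", "kwargs": {
  "deltas": [
    {"translation":[-0.25,0,0],"rot":[0,0,0]},
    {"translation":[-0.4,0,0],"rot":[0,0,0]}
  ]
}}

```text
clock: 49.38
eef_pos: [489.9, -36.7, 240.7]
tcp_rot: [3.141, -0.005, -3.026]
contact_force: [-8.2, -0.5, 6.1]
opening: -0.004
```

{"fn": "step_arm", "kwargs": {
  "deltas": [
    {"translation":[-0.15,0,0],"rot":[0,0,0]},
    {"translation":[-0.3,0,0],"rot":[0,0,0]}
  ]
}}

```text
clock: 49.62
eef_pos: [492.2, -36.4, 240.5]
tcp_rot: [3.141, -0.007, -3.026]
contact_force: [-13.8, -2.4, 10.5]
opening: 0.0
```

Run:
```python
from h import *
s=stat(); g=grab("side"); show(g,(240,180,400,330),4,"s35",1.3)
```

```text
t49.62 [492.2 -36.4 240.5] [ 3.141 -0.007 -3.026] F [-13.8  -2.4  10.5] op 0.000 q [-0.08  0.39  2.04 -0.    0.73 -1.76]
```

View pics/s35.png

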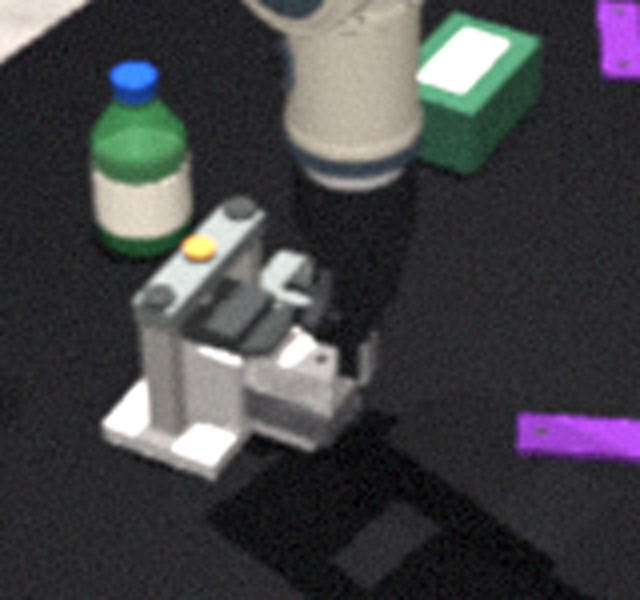

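Home with the shoe lifted. Retreat and inspect.

{"fn": "step_arm", "kwargs": {
  "deltas": [
    {"translation":[1,0,0],"rot":[0,0,0]},
    {"translation":[4,0,-2],"rot":[0,0,0]},
    {"translation":[4,0,-8],"rot":[0,0,0]},
    {"translation":[4,0,-11],"rot":[0,0,0]},
    {"translation":[4,0,-11],"rot":[0,0,0]},
    {"translation":[4,0,-11],"rot":[0,0,0]}
  ]
}}

```text
clock: 50.42
eef_pos: [454.1, -41.0, 350.5]
tcp_rot: [3.142, -0.0, -3.026]
contact_force: [-0.3, 0.2, -0.8]
opening: 0.003
```

Run:
```python
from h import *
s=stat(); f=grab("wrist"); show(f,(200,200,440,410),3,"w36")
plates(grab("top"))
g=grab("side"); show(g,(260,215,340,305),6,"s36",1.3)
f0=cv2.imread("pics/side0.png")
def yel(im):
    h=cv2.cvtColor(im,cv2.COLOR_RGB2HSV); m=(h[...,0]>15)&(h[...,0]<32)&(h[...,1]>120)&(h[...,2]>120); m[:215]=0;m[260:]=0;m[:,:270]=0;m[:,310:]=0
    ys,xs=np.nonzero(m); return xs.mean(),ys.mean(),len(xs)
a=yel(f0[:,:,::-1].copy());b=yel(g["image"]);print(a,b)
# height per pixel at stem
p=proj(g,(604.4,-24.8,127));
for dz in range(0,13,2): print(dz, proj(g,(604.4,-24.8,127+dz))-p)
```

```text
t50.42 [454.1 -41.  350.5] [ 3.142 -0.    -3.026] F [-0.3  0.2 -0.8] op 0.003 q [-0.09  0.16  2.04  0.    0.95 -1.78]
spacer (615.4,249.4) 110x34 yaw -0.152 px [168. 199.]
(np.float64(289.5652173913044), np.float64(242.91304347826087), 23) (np.float64(288.8857142857143), np.float64(241.65714285714284), 35)
0 [0. 0.]
2 [-0.0338052  -0.59927031]
4 [-0.06766704 -1.19955823]
6 [-0.10158567 -1.80086633]
8 [-0.13556122 -2.40319718]
10 [-0.16959384 -3.00655335]
12 [-0.20368367 -3.61093743]
```

View pics/w36.png

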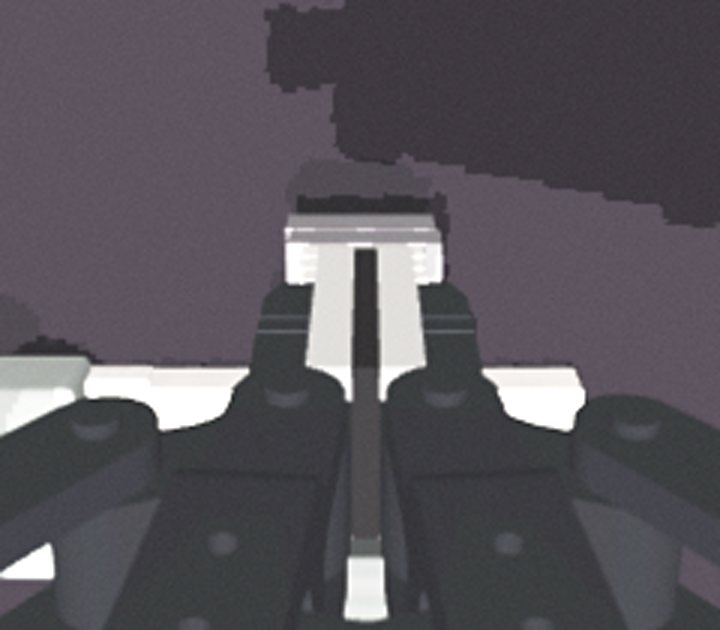

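View pics/s36.png

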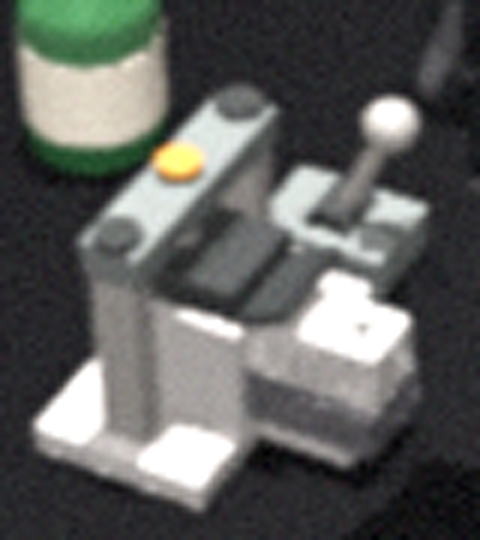

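Run:
```python
from h import *
u=np.array([np.cos(.115),np.sin(.115)])
f=grab("top"); show(f,(320,180,370,240),10,"lk")
g=grab("side"); show(g,(300,220,350,270),10,"lks")
b=np.array([575.7,-143.8]); plan(*(b-38*u),246,.115+np.pi)
```

```text
cm [ -7.12 -11.61  10.4 ] rot [ 0.    -0.002  0.   ] rows lin 2.7 ang 0.0
```

View pics/lk.png

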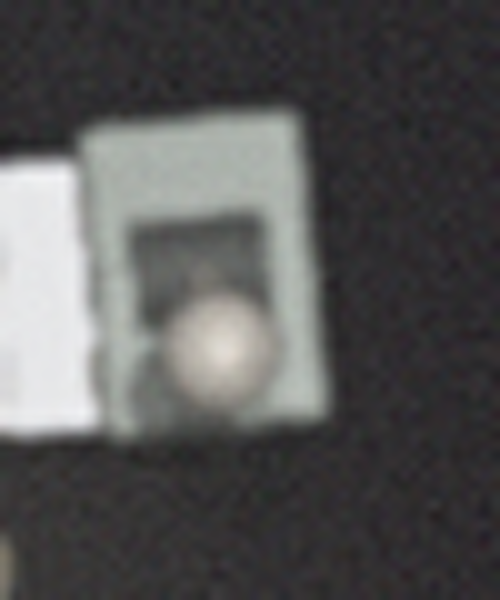

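View pics/lks.png

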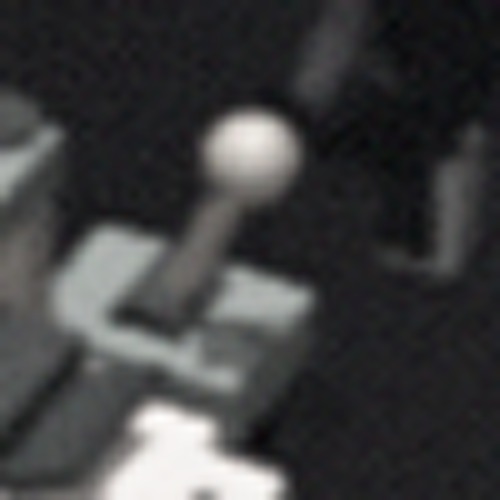

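{"fn": "step_arm", "kwargs": {
  "deltas": [
    {"translation":[0,-6,1],"rot":[0,0,0]},
    {"translation":[-2,-11.6,2],"rot":[0,0,0]},
    {"translation":[-6,-11.6,4],"rot":[0,0,0]},
    {"translation":[-7.1,-11.6,7],"rot":[0,0,0]},
    {"translation":[-7.1,-11.6,10.4],"rot":[0,0,0]},
    {"translation":[-7.1,-11.6,10.4],"rot":[0,0,0]}
  ]
}}

```text
clock: 51.42
eef_pos: [536.9, -147.8, 244.4]
tcp_rot: [3.139, -0.006, -3.026]
contact_force: [0.3, 1.0, -0.2]
opening: 0.0
```

Run:
```python
from h import *
s=stat(); g=grab("side"); show(g,(250,180,400,330),4,"s37",1.3); f=grab("wrist","w37"); grab("top","t37")
```

```text
t51.42 [ 536.9 -147.8  244.4] [ 3.139 -0.006 -3.026] F [ 0.3  1.  -0.2] op 0.000 q [-0.27  0.45  1.9   0.    0.79 -1.96]
```

View pics/s37.png

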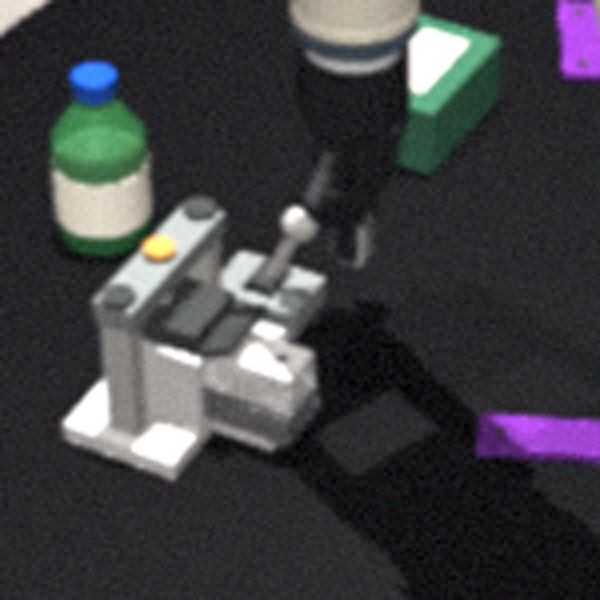

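View pics/w37.png

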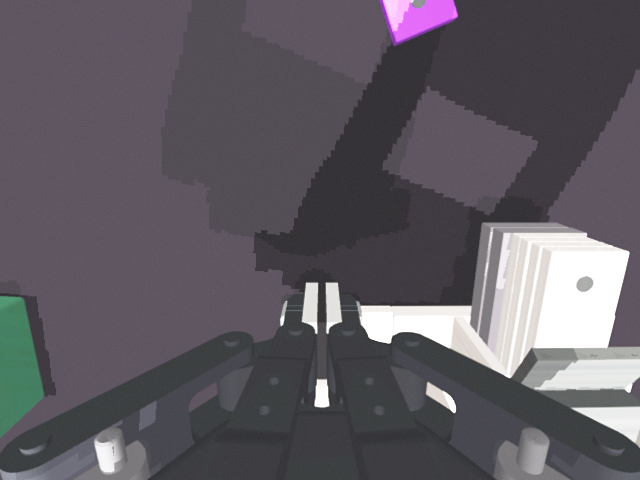

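{"fn": "step_arm", "kwargs": {
  "deltas": [
    {"translation":[-1.2,0,0],"rot":[0,0,0]},
    {"translation":[-2.4,0,0],"rot":[0,0,0]},
    {"translation":[-3.6,0,0],"rot":[0,0,0]},
    {"translation":[-4.8,0,0],"rot":[0,0,0]}
  ]
}}

```text
clock: 52.08
eef_pos: [586.9, -142.4, 247.4]
tcp_rot: [-3.141, 0.0, -3.026]
contact_force: [-0.8, -0.7, 0.8]
opening: 0.002
```

{"fn": "step_arm", "kwargs": {
  "deltas": [
    {"translation":[-1,0,0],"rot":[0,0,0]},
    {"translation":[-2,0,0],"rot":[0,0,0]},
    {"translation":[-2.8,0,0],"rot":[0,0,0]}
  ]
}}

```text
clock: 52.45
eef_pos: [614.1, -139.3, 246.8]
tcp_rot: [3.141, -0.001, -3.026]
contact_force: [-4.5, -0.1, 0.1]
opening: -0.001
```

Run:
```python
from h import *
s=stat(); g=grab("side"); show(g,(250,180,400,330),4,"s38",1.3); f=grab("top"); show(f,(230,100,400,270),4,"t38")
```

```text
t52.45 [ 614.1 -139.3  246.8] [ 3.141e+00 -1.000e-03 -3.026e+00] F [-4.5 -0.1  0.1] op -0.001 q [-0.23  0.54  1.74 -0.    0.87 -1.91]
```

View pics/s38.png

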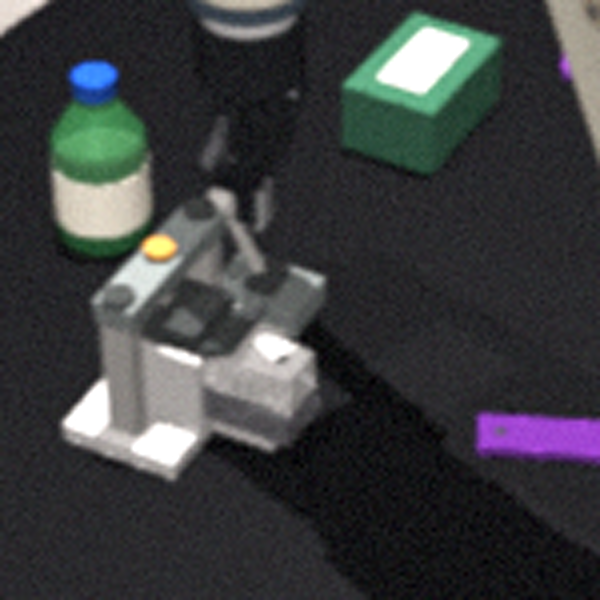

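Lever is well over; push the last few millimetres gently.

{"fn": "step_arm", "kwargs": {
  "deltas": [
    {"translation":[-0.3,0,0],"rot":[0,0,0]},
    {"translation":[-0.5,0,0],"rot":[0,0,0]}
  ]
}}

```text
clock: 52.8
eef_pos: [615.9, -139.1, 246.5]
tcp_rot: [3.14, -0.009, -3.026]
contact_force: [-19.7, -4.6, 11.0]
opening: 0.001
```

{"fn": "step_arm", "kwargs": {
  "deltas": [
    {"translation":[-0.2,0,0],"rot":[0,0,0]},
    {"translation":[-0.3,0,0],"rot":[0,0,0]}
  ]
}}

```text
clock: 53.05
eef_pos: [617.0, -139.0, 246.4]
tcp_rot: [3.14, -0.014, -3.026]
contact_force: [-28.6, -5.6, 17.4]
opening: 0.003
```

Stop reached. Back straight off, rise, and check.

{"fn": "step_arm", "kwargs": {
  "deltas": [
    {"translation":[1.5,0,0],"rot":[0,0,0]},
    {"translation":[4,0,0],"rot":[0,0,0]},
    {"translation":[6,-3,-4],"rot":[0,0,0]},
    {"translation":[8,-9,-10],"rot":[0,0,0]},
    {"translation":[16,-15,-15],"rot":[0,0,0]},
    {"translation":[16,-20,-16],"rot":[0,0,0]},
    {"translation":[16,-20,-16],"rot":[0,0,0]},
    {"translation":[16,-20,-16],"rot":[0,0,0]}
  ]
}}

```text
clock: 54.05
eef_pos: [485.0, -358.3, 409.4]
tcp_rot: [-3.138, 0.004, -3.03]
contact_force: [-0.1, 1.0, -0.7]
opening: -0.001
```

Run:
```python
from h import *
s=stat(); g=grab("side"); show(g,(200,180,350,330),4,"s39",1.3); f=grab("top"); cv2.imwrite("pics/t39.png",f["image"][:,:,::-1]); show(f,(230,170,370,270),5,"t39c",1.2)
plates(f)
```

```text
t54.05 [ 485.  -358.3  409.4] [-3.138  0.004 -3.03 ] F [-0.1  1.  -0.7] op -0.001 q [-0.64  0.31  1.68 -0.    1.14 -2.32]
spacer (615.4,249.5) 110x34 yaw -0.152 px [168. 199.]
```

View pics/s39.png

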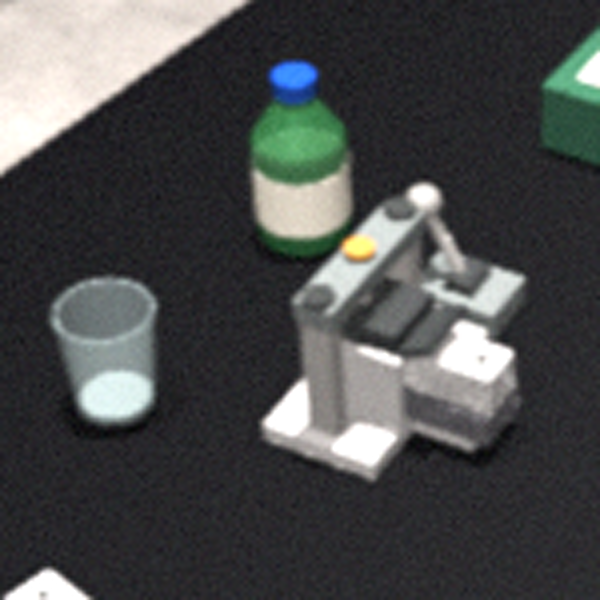

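View pics/t39c.png

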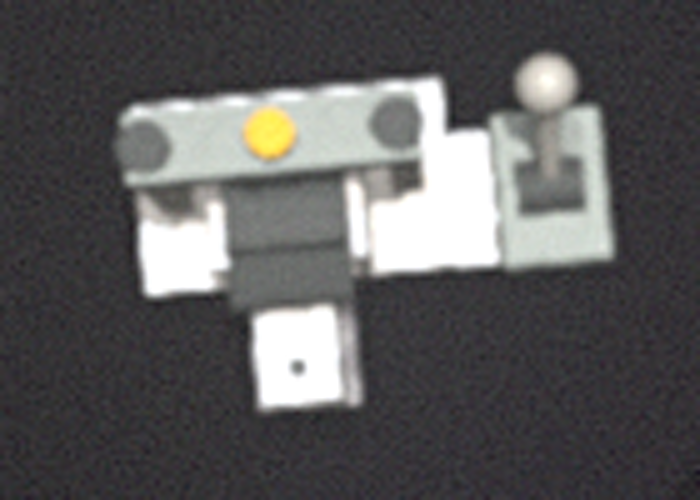

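View pics/t39.png

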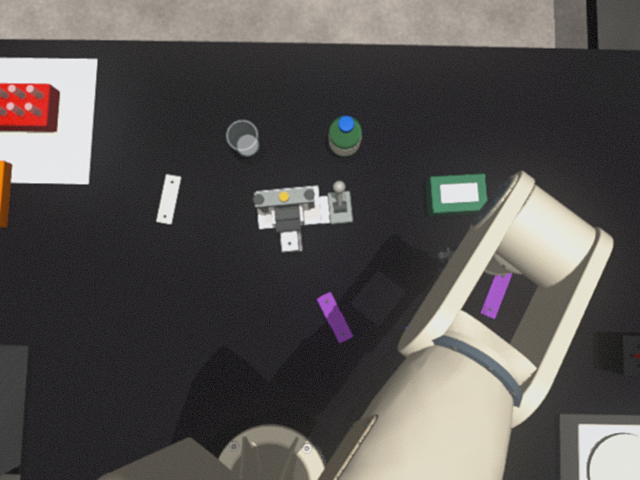

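Run:
```python
from h import *
f=grab("top")
u=np.array([np.cos(.115),np.sin(.115)]);v=np.array([-u[1],u[0]]);bed=np.array([555.5,-30])
for p in [(281.6,251.9),(298.2,251)]:
    q=onz(f,p,71)[:2]-bed; print(q@u,q@v)
g=grab("side"); p0=two(f,(339.2,186.4),g,(200+425/4,180+197/4)); print(p0)
q=p0[0][:2]-[575.7,-143.8]; print("lever travel",q@u)
```

```text
-57.870547648810295 18.576490790270917
-59.20948496917061 -16.661010359402255
(array([ 635.5261433 , -137.34065863,   88.5278614 ]), np.float64(0.9155061874842579))
lever travel 60.17216674893061
```

Run:
```python
from h import *
stat(); print(ticket.sign_off()); stat()
```

```text
t54.25 [ 485.8 -354.5  406.4] [ 3.141 -0.    -3.026] F [ 0.1  0.  -0.2] op -0.000 q [-0.63  0.32  1.68  0.    1.14 -2.32]
the job is handed in; nothing more can be done
None
the job is handed in; nothing more can be done
```

The jig is packed and locked, and the job was handed in at about 54 s; the sign-off gave no verdict.

**What I did:**
- I took the old spacer out of the jig and laid it on the bench.
- I slid the two cell plates present home against the back stop; no third cell showed in any view.
- I added spacers one at a time. The first three left the shoe at rest, and the fourth lifted it. The old spacer was the first of these.
- I threw the lever over to its stop.

**Last checks:**
- **Stack:** the top spacer measured about 3–4 mm short of home along and 1 mm across, within the limits. The cells below looked square and aligned.
- **Shoe:** it is lifted about 4 mm, judged from a shift of about 1.3 pixels in the side picture.
- **Lever:** the ball moved about 60 mm rather than the nominal 67 mm. It reached its stop at about 28 N, which I put at about 0.94 rad.
- **Bench:** the one unused spacer lies flat, more than 200 mm from the jig. In the last pictures the bottle, beaker and carton looked unmoved, and the arm was clear of everything.

One spacer was knocked about 5 cm aside mid-run; I found it again in the top view and used it as the third spacer.

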